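Stow a sanding block in a chest with a locking lid stay

TASK

Raise the lid of the small tool chest until its folding brass stay goes past straight and locks, so that the lid stands open on the stay by itself, then lay the little cork-soled sanding block in the front bay of the chest. Then lift and fold the stay's knee by its red knob and let the lid down under control until it is fully shut, without slamming it or straining the stay and its bracket, and leave everything else on the bench where it is.

Things in the scene. Friction and masses are not known exactly. Their poses are not given: they have to be found in the camera images.
- chest: Wooden tool chest, 200 (x) x 300 (y) x 100 mm high, walls 8 mm, fixed. Origin: centre of its underside; x points from its front to its back (hinge side), y to its left, z up. Cork inner floor at z = 35 mm. A divider (8 mm, top at z = 60) centred at x = +16 parts the rear bay (files) from the front bay, clear from x = -92 to +12 and y = -142 to +142 mm. The lid stay is on its outer right side (-y).
- lid_hinge (a point): Middle of the lid's hinge line, which runs along the chest's y at chest x = +100, z = 100 mm.
- lid (a joint): Lid angle (rad): 0 shut, grows as its front edge rises. Wooden lid 200 x 300 x 12 mm, 0.65 to 0.95 kg, centre of mass about 110 mm from the hinge; it falls shut when let go unless the stay is locked. The stay stops it somewhere from 1.19 to 1.39 rad (differs each start, must be felt); on the locked stay it rests about 0.025 rad lower.
- lid_bar (a point): Middle of the brass bar handle at the lid's front edge: round bar 10 mm thick, 120 mm long along y, on a post at each end, its axis 42 mm in front of the lid's edge (free gap 37 mm), so 242 mm from the hinge line and, with the lid shut, 106 mm above the bench. The bar can turn between gripping fingers as the lid swings.
- knee (a joint): Angle of the stay's knee (rad): -0.10 to 0.05 folded (lid shut), 2.33 links straight (dead centre, lid at its highest), 2.57 on its stop past dead centre (locked). A light spring urges it toward the lock. On the way up it passes dead centre only when the lid is drawn right up against the stay (about 5 N at the bar is enough); let back a little, the lid then rests on the lock.
- stay_knob (a point): Grip point on the axis of the red knob (round pin) at the stay's knee: 14 mm thick, 62 mm long, pointing level out to the chest's right (-y); the point is 20 mm from its end and 55 mm outside the chest's side wall. Locked, it is at about chest x = +35, z = 113 mm; lid shut, at about x = -103, z = 74 mm. On the way it moves on an arc about the stay's foot.
- stay_foot (a point): Point on the chest's right wall at chest x = -15, z = 28 mm: near the stay's foot pivot, which is really 4 mm lower to 9 mm higher (screwed on differently each start). The knee swings about that pivot at a radius of 99.2 mm in the upright plane of the chest's right side; the upper link, also 99.2 mm, runs from the knee to a pin on the lid 110 mm from the hinge.
- stay_link (a point): Middle of the stay's upper brass link. How to fold: the knob is drawn towards the chest's front, first slightly up, then over and down its arc. About 2 N takes it over dead centre (this raises the lid slightly); let go soon after that it springs back to the lock; further on the lid's weight drives the knob forward and down, so holding the knob back lowers the lid; let go, it slams. Near shut, 1 mm of knob travel moves the lid 0.016 rad.
- bracket (a joint): Slip of the steel bracket that joins the stay to the lid, along the upper link (m): 0, and to be left at 0. It starts to pull out when the stay carries more than about 45 N, which happens when the lid is forced against the stay with about 13 N at the bar.
- block: Small sanding block of pale wood with a cork sole, 70 (x) x 42 (y) x 28 mm (z), 0.12 kg, loose, lying flat on the bench at the left or the right of the chest. Origin: centre of its underside.
- tape: Roll of brown tape lying flat, 96 mm across, 24 mm high; bystander.
- glue: Small green bottle with blue cap, 48 mm across, 120 mm high; bystander.
- jar: Small jar with blue lid, 44 mm across, 60 mm high; bystander.
- chisel: Hand tool with blue handle lying on the bench; bystander.
- mug: White mug, 76 mm across, 85 mm high; bystander.
Mind the look-alikes: they are no part of the job. What is meant by the block is not blue, green or purple, and is the larger of those in its own colour.

How it is judged:
By the outcome, as a careful person would: the job done as asked, in the order asked, and still so for the second after the job is handed in, with the robot touching nothing.
It also fails if it takes over 72 s, if anything falls off the work surface, if the arm or the gripper's body presses on something with over 40 N, if the wrist force passes 120 N, or if a joint passes its speed limit or range.

ROBOT

A 6-joint arm with a two-finger parallel gripper is mounted at the origin on the work surface. World frame = base frame: x ahead of the robot, y to its left, z up, the work surface at z = 0. Lengths are in m, angles in rad, forces in N, time in s.
With the tool pointing down it reaches from about 0.375 to 0.975 m from the base axis. Payload 3.8 kg.
Tool frame: the origin (TCP) lies at the very end of the fingers, on their centre line; the grasp point (between the pads) lies 19 mm behind it; y points along the fingers, x is the direction in which the jaws open and shut, and the axes are right-handed (so a half turn about y gives the same grasp; the last joint's range is limited). The gripper opens to 85 mm and grips with 20 to 120 N. Pads are 22 mm wide; open, the fingers measure 114 mm over their backs; the gripper's body (76 mm by 85 mm) begins 54 mm behind the grasp point. The pads swing forward as they close: fully open they stand 13 mm farther back than shut.
Start: joints at [-1.195, 0.264, 1.604, -0, 1.274, -0.037], TCP at [0.271, -0.618, 0.231] pointing down, gripper open.
Joint ranges: [-2.63, 2.63], [-0.94, 2.18], [0.31, 2.57], [-1.31, 4.45], [0, 2.66], [-2.55, 2.55]. Speed limits (rad/s): [2.57, 2.57, 3.14, 3.14, 3.14, 3.14].

INTERFACE

Orientations are given as a rotation vector (axis times angle).
In Python, from workcell import bot, cams gives the robot as it stands.
- The arm moves only by the tool play_rows, never from a script. Its argument "motion" is a list of rows, each a list of 2 entries, a list of its own where there are three numbers: the shift along the world's x, y, z normalised to -1 to 1, where 1 is 400 mm, then the turn, a rotation vector about the world's x, y, z normalised to -1 to 1, where 1 is pi/4 rad. In form: [[[tx, ty, tz], [ax, ay, az]], ...]. A call has 1 to 10 rows; each row is the pose to reach, as a shift and turn from the pose commanded when the call began; what a row does not reach only later rows make up. A row lasts 1/8 s, in which the tool goes at most 62.5 mm and 10.7 degrees, less where a joint would pass 70% of its speed; a pose out of reach is approached as far as the arm can. A call with a number of a shift or a turn outside -1 to 1 is refused whole. A call with a gripper value outside its range is refused whole. "gripper" is the closure, from 0 (fully open) to 1 (shut), set as the call begins (left out, the last holds). The fingers move at their own pace and stop on an object; "squeeze" is the grip in N (left out, the last holds). Time passes only in rows, so rows that repeat a pose let the fingers close. It gives the time, the measured TCP pose, the force and the opening at its end, in the units of the state.
- bot.read_state(): the state, without advancing time (a new reading comes with each control period).
- cams.read_camera(name): name is "scene" or "top" or "wrist"; returns (picture, depth): 480x640x3 uint8, red, green, blue; 480x640 float32, m along the optical axis (not along the pixel's ray), 0 where there is no reading.
- cams.calibration(name): a dict with "mtx" (3x3 intrinsics, pixels), "R" (3x3) and "t" (3): a world point X has camera coordinates R X + t; the wrist camera has in their place "tool_from_camera" (4x4, takes a point from camera to tool coordinates, whose origin is the TCP and whose axes are the tool frame's). Camera axes: x right, y down, z forward; pixel columns grow to the right and rows downward; lengths in m; the calibration is good to about 2 mm. A picture is of the moment at which its call begins: read the wrist's pose just before it. calibration takes no time and is no camera call.
- bot.finish_job(): hands the job in, once; it reports no verdict.
Trained networks look in the newest picture that a camera, given by its name, has taken for a name from the list of things; names that differ only in an ending like _2 or _b are one class to them, and where a whole thing is asked for, a point or a joint stands for the part that bears it (a point fixed in the world has none). Each returns a list of dicts, best first, with "conf" (0 to 1); they miss things now and then, are a little off and sometimes report something else, mostly with a low value. They report only what shows in the picture. A call takes as long as a camera call. They do not tell look-alikes from the thing itself.
- cams.recognise(camera, label): "xyz" ([x, y, z] in m, in the coordinates of the camera as it stood for that picture, good to about 4 mm: the middle of the surface that is visible of it).
- cams.regions_of(camera, label): "mask" (480x640 bool, what is visible of it).
- cams.mark_of(camera, label): "xyz" ([x, y, z] in m, in the coordinates of the camera as it stood for that picture, good to about 4 mm: a listed point, or the origin of a listed thing).
The state is a dict: "time": time; "q": joint angles; "joint_vel": joint speeds; "joint_torque": joint torques, N m; "tool_pos": TCP position; "tcp_rot": TCP orientation; "wrist_force": force on the tool from outside, world axes, zero at the start; "torque": the same for the moment, N m; "width": opening from 0.0 (shut) to 1.0 (fully open).
Only numpy, scipy, OpenCV 4.12 (cv2) and the standard library are available. Lean on these libraries where they do the work, as an engineer would, in place of code of your own. Each camera call takes 0.05 s, during which the arm holds its last target.

## Working session

There is one attempt and no reset: what is moved stays moved. The work goes in short steps, Python scripts to look and compute and a tool call to move; the robot and the scene stay as the last step left them, time stands still between calls to the robot, and variables do not carry over. Pictures are saved under pics/ and viewed, and the job is handed in when it is done.

Besides the shell and the picture viewer there is one more tool, called as name([rows], argument=value, ...), one row to a line, values as JSON. play_rows: Moves the arm, as the interface text tells. Its arguments: {"type":"object","properties":{"motion":{"type":"array","items":{"type":"array"}},"gripper":{"type":"number"},"squeeze":{"type":"number"}},"required":["motion"]}

```bash
ls; mkdir -p pics
cat > h.py <<'E'
import numpy as np, cv2
from workcell import bot, cams
from scipy.spatial.transform import Rotation as Rn
def snap(name,fn):
    st=bot.read_state()
    im,d=cams.read_camera(name)
    cv2.imwrite('pics/'+fn,im[:,:,::-1])
    return im,d,st
def toworld(name,p,st=None):
    c=cams.calibration(name); p=np.asarray(p,float)
    if name=='wrist':
        T=np.array(c['tool_from_camera']); q=T[:3,:3]@p+T[:3,3]
        return Rn.from_rotvec(st['tcp_rot']).as_matrix()@q+np.array(st['tool_pos'])
    return np.array(c['R']).T@(p-np.array(c['t']))
def cloud(name,d,st=None):
    c=cams.calibration(name);K=np.array(c['mtx'])
    v,u=np.mgrid[0:480,0:640]
    P=np.stack([(u-K[0,2])/K[0,0]*d,(v-K[1,2])/K[1,1]*d,d],-1)
    if name=='wrist':
        T=np.array(c['tool_from_camera']);P=P@T[:3,:3].T+T[:3,3]
        return P@Rn.from_rotvec(st['tcp_rot']).as_matrix().T+np.array(st['tool_pos'])
    return (P-np.array(c['t']))@np.array(c['R'])
E
python3 - <<'E'
from h import *
np.set_printoptions(precision=4,suppress=True)
print(bot.read_state())
for n in ['scene','top']:
    im,d,st=snap(n,n+'0.png')
    np.savez('pics/'+n+'0.npz',im=im,d=d)
    for l in ['chest','lid_hinge','lid_bar','stay_knob','stay_foot','block']:
        for r in cams.mark_of(n,l)[:4]: print(n,l,round(r['conf'],2),toworld(n,r['xyz']))
im,d,st=snap('wrist','wrist0.png')
E
```

```text
pics
{'time': 0.0, 'q': array([-1.1949,  0.2648,  1.6054,  0.    ,  1.2737, -0.0369]), 'joint_vel': array([ 0.    , -0.0006,  0.0007,  0.0011, -0.001 , -0.0008]), 'joint_torque': array([  0.0007, -51.5108, -36.7311,   0.0001,   0.0129,  -0.    ]), 'tool_pos': array([ 0.2705, -0.6176,  0.2299]), 'tcp_rot': array([-1.3753,  0.9014, -0.8983]), 'wrist_force': array([-0.5118, -0.0735,  0.7529]), 'torque': array([ 0.0438, -0.053 ,  0.0315]), 'width': 1.001581511791943}
scene chest 0.81 [0.5768 0.0768 0.0009]
scene lid_hinge 0.76 [0.6758 0.083  0.0976]
scene lid_hinge 0.48 [ 0.6914  0.3676 -0.0082]
scene lid_hinge 0.27 [ 0.569 -0.084  0.028]
scene lid_bar 0.71 [0.4329 0.0672 0.1033]
scene stay_knob 0.56 [0.6742 0.0832 0.0976]
scene stay_foot 0.83 [ 0.5672 -0.0787  0.0293]
scene block 0.8 [ 0.5129  0.4743 -0.0002]
scene block 0.7 [0.4741 0.3606 0.0001]
scene block 0.69 [0.3872 0.4245 0.0052]
scene block 0.6 [0.5802 0.2972 0.0004]
top chest 0.55 [ 0.5729  0.0802 -0.0036]
top lid_hinge 0.9 [0.6728 0.085  0.0988]
top lid_hinge 0.37 [0.4299 0.0695 0.1062]
top lid_bar 0.75 [0.4315 0.0686 0.1033]
top lid_bar 0.2 [ 0.6721 -0.3795 -0.0008]
top stay_knob 0.71 [ 0.4812 -0.1307  0.0748]
top stay_knob 0.27 [0.6923 0.3755 0.0009]
top stay_foot 0.93 [ 0.5708 -0.0729  0.0271]
top stay_foot 0.74 [0.6902 0.3724 0.0024]
top block 0.87 [ 0.4714  0.3602 -0.0002]
top block 0.86 [0.3827 0.2326 0.0001]
top block 0.65 [0.5784 0.2981 0.0012]
top block 0.61 [0.5125 0.4759 0.0033]
```

View pics/scene0.png

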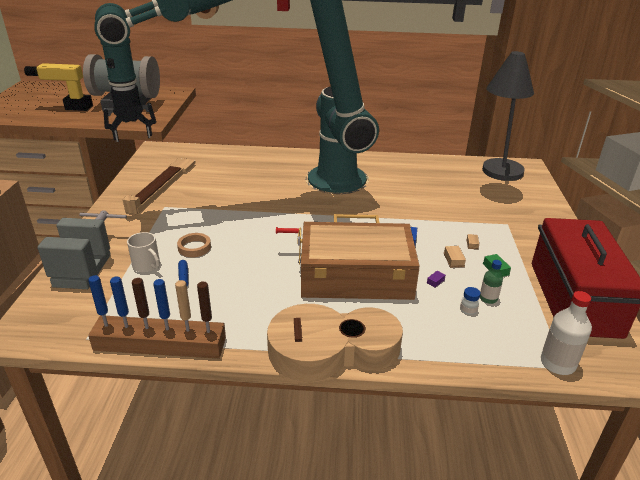

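View pics/top0.png

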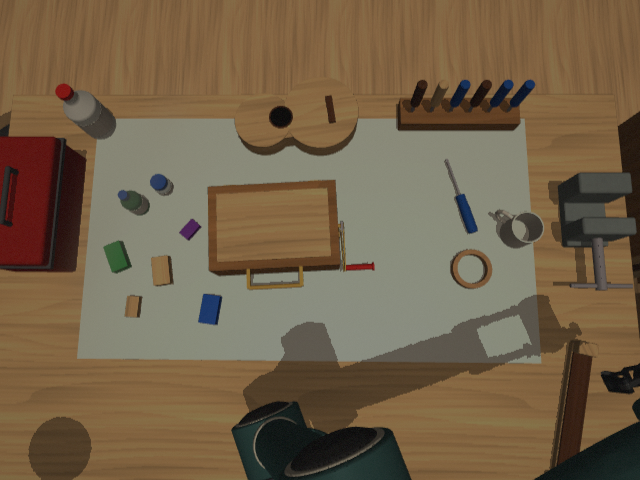

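The top picture shows the chest at centre, its lid bar at (275,280) on the robot side and the red knob at (360,267). The tan block is at (161,270), and a smaller tan look-alike sits at (133,306). Next I'll refine these from depth.

Run:
```python
from h import *
np.set_printoptions(precision=4,suppress=True)
for n in ['top','scene']:
    z=np.load('pics/%s0.npz'%n); im=z['im'].astype(int); d=z['d']; P=cloud(n,d)
    r,g,b=im[...,0],im[...,1],im[...,2]
    x,y,h=P[...,0],P[...,1],P[...,2]
    near=(abs(x-.57)<.16)&(abs(y-.08)<.3)&(d>0)
    lid=near&(abs(h-.112)<.008)&(x>.45)&(abs(y-.08)<.2)
    print(n,'lid h',np.median(h[lid]),cv2.minAreaRect(P[lid][:,:2].astype(np.float32)))
    red=near&(r>150)&(g<60)&(b<60); Q=P[red&(y<0)&(h>.02)]
    print('red',red.sum(),Q.mean(0),Q.min(0),Q.max(0), cv2.fitLine(Q[:,:2].astype(np.float32),2,0,.01,.01).ravel())
    blk=(abs(x-.4714)<.06)&(abs(y-.36)<.06)&(h>.015)&(h<.04)&(d>0)
    Q=P[blk]; print('block',len(Q),np.percentile(Q[:,2],[5,50,95]),cv2.minAreaRect(Q[Q[:,2]>.022][:,:2].astype(np.float32)))
    bar=(abs(x-.432)<.03)&(abs(y-.07)<.09)&(h>.09)&(h<.12)
    Q=P[bar]; print('bar',len(Q),np.median(Q,0),Q.max(0), cv2.fitLine(Q[:,:2].astype(np.float32),2,0,.01,.01).ravel())
```

```text
top lid h 0.11270422345797859 ((0.5612014532089233, 0.07146722078323364), (0.22542071342468262, 0.31421127915382385), 2.939167022705078)<stdin>:11: RuntimeWarning: Mean of empty slice.
  ret = um.true_divide(
Traceback (most recent call last):
ValueError: zero-size array to reduction operation minimum which has no identity
```

Run:
```python
from h import *
np.set_printoptions(precision=4,suppress=True)
for n in ['top','scene']:
    z=np.load('pics/%s0.npz'%n); im=z['im'].astype(int); d=z['d']; P=cloud(n,d)
    r,g,b=im[...,0],im[...,1],im[...,2]
    x,y,h=P[...,0],P[...,1],P[...,2]
    near=(abs(x-.57)<.16)&(abs(y-.08)<.3)&(d>0)
    lid=near&(abs(h-.112)<.006)&(x>.45)&(abs(y-.08)<.2)
    lid=cv2.morphologyEx(lid.astype(np.uint8),cv2.MORPH_OPEN,np.ones((15,15)))>0
    print(n,'lid h',np.median(h[lid]),cv2.minAreaRect(P[lid][:,:2].astype(np.float32)))
    red=near&(r>90)&(g<r*.4)&(b<r*.4)&(y<0)&(y>-.2); Q=P[red]
    print('red',red.sum())
    if len(Q): 
        print(Q.mean(0),Q.min(0),Q.max(0), cv2.fitLine(Q[:,:2].astype(np.float32),2,0,.01,.01).ravel())
    blk=(abs(x-.4714)<.06)&(abs(y-.36)<.06)&(h>.015)&(h<.04)&(d>0)
    Q=P[blk]; print('block',len(Q),np.percentile(Q[:,2],[5,50,95]),cv2.minAreaRect(Q[Q[:,2]>.022][:,:2].astype(np.float32)))
    bar=(abs(x-.432)<.03)&(abs(y-.07)<.09)&(h>.09)&(h<.12)
    Q=P[bar]; print('bar',len(Q),np.median(Q,0),Q.max(0), cv2.fitLine(Q[:,:2].astype(np.float32),2,0,.01,.01).ravel())
```

```text
top lid h 0.11288943615985507 ((0.5808172821998596, 0.07075454294681549), (0.1688881516456604, 0.2882497012615204), 9.530738830566406)
red 132
[ 0.4797 -0.1233  0.0825] [ 0.4735 -0.1544  0.0763] [ 0.488  -0.0917  0.0888] [ 0.059  -0.9983  0.4797 -0.1233]
block 528 [0.0207 0.0277 0.0319] ((0.47398170828819275, 0.3600144386291504), (0.06988613307476044, 0.044034477323293686), 9.558469772338867)
bar 334 [0.4325 0.0739 0.1101] [0.4617 0.1359 0.1167] [ 0.0167 -0.9999  0.435   0.0731]
scene lid h 0.11250499298164245 ((0.5732123255729675, 0.07716608047485352), (0.20675264298915863, 0.29979413747787476), 3.413804054260254)
red 95
[ 0.4847 -0.1258  0.0795] [ 0.4764 -0.1559  0.0709] [ 0.4936 -0.0929  0.0893] [ 0.0416 -0.9991  0.4847 -0.1258]
block 276 [0.0177 0.0266 0.0306] ((0.4795587658882141, 0.359249085187912), (0.07712486386299133, 0.043953925371170044), 6.7657084465026855)
bar 165 [0.4349 0.0647 0.1084] [0.4605 0.133  0.1149] [ 0.0252 -0.9997  0.4366  0.068 ]
```

```bash
cat >> h.py <<'E'
YAW=0.058; C=np.array([0.574,0.078,0]); 
RC=Rn.from_euler('z',YAW).as_matrix()
def ch(x,y,z): return C+RC@np.array([x,y,z])
def toch(p): return RC.T@(np.asarray(p)-C)
def orient(jaw,app):
    app=np.array(app,float);app/=np.linalg.norm(app)
    jaw=np.array(jaw,float);jaw-=app*(jaw@app);jaw/=np.linalg.norm(jaw)
    return np.column_stack([jaw,app,np.cross(jaw,app)])
def delta(pos,R,st=None):
    st=st or bot.read_state()
    R0=Rn.from_rotvec(st['tcp_rot']).as_matrix()
    o=[]
    for s in (1,-1):
        Rt=R@np.diag([s,1,s])
        o.append(np.round(Rn.from_matrix(Rt@R0.T).as_rotvec()/(np.pi/4),3))
    return np.round((np.array(pos)-st['tool_pos'])/.4,4),o
E
python3 - <<'E'
from h import *
np.set_printoptions(precision=4,suppress=True)
st=bot.read_state()
print(Rn.from_rotvec(st['tcp_rot']).as_matrix())
ex,ey=RC[:,0],RC[:,1]
R=orient(ex,[0,0,-1])
b=ch(-.142,0,.106); print(b)
print(delta(b+[0,0,.10],R),delta(b+[0,0,-.019],R))
E
```

```text
[[ 0.4012  0.      0.916 ]
 [-0.916  -0.0001  0.4012]
 [ 0.0001 -1.     -0.    ]]
[0.4322 0.0698 0.106 ]
(array([ 0.4036,  1.7202, -0.0633]), [array([0.   , 0.   , 1.548]), array([ 0.   , -0.   , -2.452])]) (array([ 0.4036,  1.7202, -0.3608]), [array([0.   , 0.   , 1.548]), array([ 0.   , -0.   , -2.452])])
```

View pics/wrist0.png

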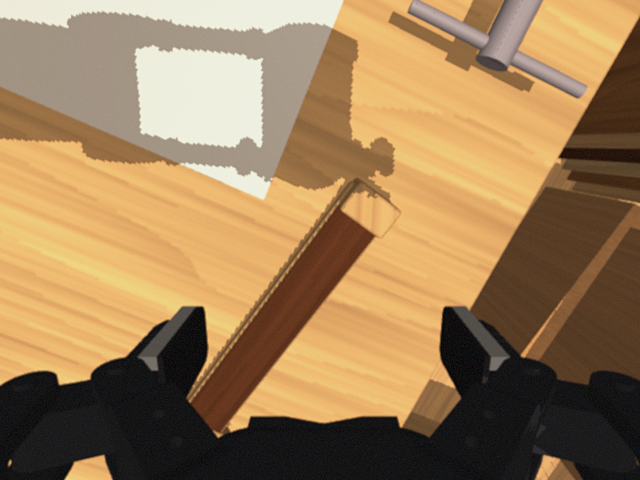

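play_rows([
  [[0.35, 0.95, 0.05], [0, 0, 0.85]],
  [[0.35, 0.95, 0.05], [0, 0, 0.85]],
  [[0.35, 0.95, 0.05], [0, 0, 0.85]],
  [[0.35, 0.95, 0.05], [0, 0, 0.85]],
  [[0.35, 0.95, 0.05], [0, 0, 0.85]],
  [[0.35, 0.95, 0.05], [0, 0, 0.85]],
  [[0.35, 0.95, 0.05], [0, 0, 0.85]],
], gripper=0.6, squeeze=30)

```text
time: 1.62
tool_pos: [0.4114, -0.2356, 0.2518]
tcp_rot: [-1.536, 0.382, -0.384]
wrist_force: [0.2, -0.5, 0.4]
width: 0.4
```

play_rows([
  [[0.054, 0.77, -0.11], [0, 0, 0.698]],
  [[0.054, 0.77, -0.11], [0, 0, 0.698]],
  [[0.054, 0.77, -0.11], [0, 0, 0.698]],
  [[0.054, 0.77, -0.11], [0, 0, 0.698]],
  [[0.054, 0.77, -0.11], [0, 0, 0.698]],
  [[0.054, 0.77, -0.11], [0, 0, 0.698]],
  [[0.054, 0.77, -0.11], [0, 0, 0.698]],
])

```text
time: 2.5
tool_pos: [0.4324, 0.0697, 0.2074]
tcp_rot: [-1.571, -0.047, 0.047]
wrist_force: [0.4, -0.4, -0.3]
width: 0.401
```

Run:
```python
from h import *
np.set_printoptions(precision=4,suppress=True)
im,d,st=snap('wrist','w1.png')
print(st['tool_pos'],Rn.from_rotvec(st['tcp_rot']).as_matrix())
for l in ['lid_bar','stay_knob']:
  for r in cams.mark_of('wrist',l)[:2]: print(l,r['conf'],toworld('wrist',r['xyz'],st))
```

```text
[0.4324 0.0697 0.2074] [[ 0.9982  0.0001 -0.0594]
 [ 0.0594 -0.0007  0.9982]
 [ 0.0001 -1.     -0.0007]]
lid_bar 0.96 [0.433  0.0716 0.1059]
```

View pics/w1.png

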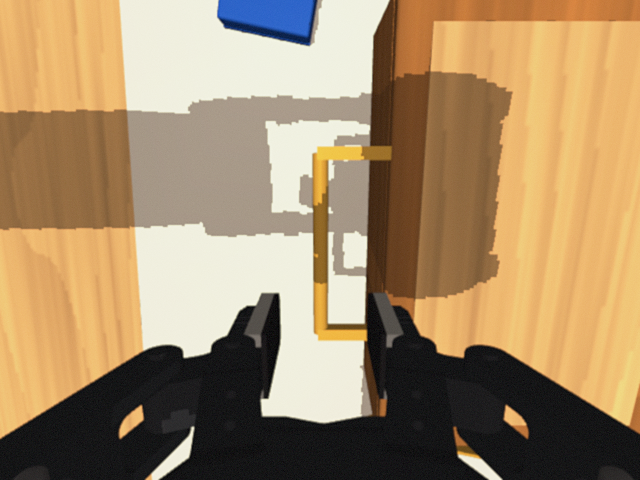

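play_rows([
  [[0.001, 0, -0.1], [0, 0, 0]],
  [[0.001, 0, -0.2], [0, 0, 0]],
  [[0.001, 0, -0.29], [0, 0, 0]],
  [[0.001, 0, -0.297], [0, 0, 0]],
  [[0.001, 0, -0.297], [0, 0, 0]],
])

```text
time: 3.28
tool_pos: [0.4337, 0.0689, 0.0895]
tcp_rot: [-1.57, -0.045, 0.043]
wrist_force: [1.2, 0.4, -0.3]
width: 0.401
```

play_rows([
  [[0, 0, 0], [0, 0, 0]],
  [[0, 0, 0], [0, 0, 0]],
  [[0, 0, 0], [0, 0, 0]],
  [[0, 0, 0], [0, 0, 0]],
], gripper=1.0, squeeze=30)

```text
time: 3.78
tool_pos: [0.4303, 0.0693, 0.0898]
tcp_rot: [-1.571, -0.042, 0.05]
wrist_force: [-11.2, -2.2, 10.5]
width: 0.101
```

```bash
cat >> h.py <<'E'
def barshift(t0,t1,off=(0,0,0)):
    f=lambda t: RC[:,0]*(-.242*np.cos(t)+.006*np.sin(t))+np.array([0,0,.242*np.sin(t)+.006*np.cos(t)])
    return np.round((f(t1)-f(t0)+np.array(off))/.4,4)
E
python3 - <<'E'
from h import *
for t in [.03,.1,.2,.3,.4,.5,.6,.7,.8,.9]: print(t,barshift(0,t,(-.0025,0,.0025)).tolist())
print(bot.read_state())
E
```

```text
0.03 [-0.0055, 0.0, 0.0244]
0.1 [-0.0017, 0.0003, 0.0666]
0.2 [0.0088, 0.0009, 0.1261]
0.3 [0.0252, 0.0018, 0.1844]
0.4 [0.0473, 0.0031, 0.2407]
0.5 [0.0749, 0.0047, 0.2945]
0.6 [0.1077, 0.0066, 0.3452]
0.7 [0.1454, 0.0088, 0.3925]
0.8 [0.1877, 0.0113, 0.4357]
0.9 [0.234, 0.014, 0.4745]
{'time': 3.775, 'q': array([ 1.02841970e-01, -5.09975277e-02,  2.23215964e+00, -6.42628708e-04,
        9.65873493e-01,  4.49816718e-02]), 'joint_vel': array([ 0.00339007, -0.00104636, -0.00058433,  0.00190401, -0.00020947,
        0.00101996]), 'joint_torque': array([ 2.09593442e-01, -2.57649583e+01, -3.39644051e+01,  3.00939605e-01,
       -3.66918325e+00,  3.45181506e-03]), 'tool_pos': array([0.43033506, 0.06926069, 0.08976505]), 'tcp_rot': array([-1.5712365 , -0.04150241,  0.04996968]), 'wrist_force': array([-11.23559064,  -2.17206053,  10.47636413]), 'torque': array([-0.31425158,  1.7486745 , -0.02775387]), 'width': 0.10085490337139483}
```

play_rows([
  [[-0.006, 0, 0.006], [0, 0, 0]],
  [[-0.0055, 0, 0.0244], [0, 0, 0]],
  [[-0.0055, 0, 0.0244], [0, 0, 0]],
  [[-0.0017, 0.0003, 0.0666], [0, 0, 0]],
  [[0.0088, 0.0009, 0.1261], [0, 0, 0]],
  [[0.0088, 0.0009, 0.1261], [0, 0, 0]],
])

```text
time: 4.53
tool_pos: [0.4368, 0.0697, 0.1411]
tcp_rot: [-1.571, -0.046, 0.045]
wrist_force: [-1.5, -4.4, -3.3]
width: 0.103
```

Run:
```python
from h import *
for t in [.3,.4,.5,.6,.7,.8,.9,1.,1.05]: print(t,barshift(0.2,t).tolist())
```

```text
0.3 [0.0164, 0.001, 0.0582]
0.4 [0.0385, 0.0022, 0.1145]
0.5 [0.0661, 0.0038, 0.1683]
0.6 [0.0989, 0.0057, 0.2191]
0.7 [0.1367, 0.0079, 0.2663]
0.8 [0.1789, 0.0104, 0.3096]
0.9 [0.2253, 0.0131, 0.3483]
1.0 [0.2752, 0.016, 0.3823]
1.05 [0.3014, 0.0175, 0.3974]
```

play_rows([
  [[0.0164, 0, 0.0582], [0, 0, 0]],
  [[0.0385, 0.0, 0.1145], [0, 0, 0]],
  [[0.0661, 0.001, 0.1683], [0, 0, 0]],
  [[0.0989, 0.003, 0.2191], [0, 0, 0]],
  [[0.1367, 0.005, 0.2663], [0, 0, 0]],
  [[0.1789, 0.008, 0.3096], [0, 0, 0]],
  [[0.2253, 0.011, 0.3483], [0, 0, 0]],
  [[0.2253, 0.011, 0.3483], [0, 0, 0]],
  [[0.2253, 0.011, 0.3483], [0, 0, 0]],
])

```text
time: 5.65
tool_pos: [0.5259, 0.075, 0.2806]
tcp_rot: [-1.569, -0.045, 0.046]
wrist_force: [-6.6, -1.8, 4.9]
width: 0.103
```

Run:
```python
from h import *
for t in [.95,1.,1.05,1.1,1.13,1.15,1.17,1.2,1.22]: print(t,barshift(0.9,t).tolist())
```

```text
0.95 [0.0246, 0.0014, 0.0176]
1.0 [0.05, 0.0029, 0.034]
1.05 [0.0762, 0.0044, 0.049]
1.1 [0.1031, 0.006, 0.0627]
1.13 [0.1196, 0.0069, 0.0703]
1.15 [0.1307, 0.0076, 0.0751]
1.17 [0.1419, 0.0082, 0.0797]
1.2 [0.1588, 0.0092, 0.0861]
1.22 [0.1702, 0.0099, 0.0901]
```

play_rows([
  [[0.0225, 0.0014, 0.021], [0, 0, 0]],
  [[0.048, 0.003, 0.038], [0, 0, 0]],
  [[0.074, 0.0044, 0.053], [0, 0, 0]],
  [[0.101, 0.006, 0.0665], [0, 0, 0]],
  [[0.101, 0.006, 0.0665], [0, 0, 0]],
])

```text
time: 6.28
tool_pos: [0.5687, 0.0775, 0.3068]
tcp_rot: [-1.569, -0.048, 0.043]
wrist_force: [-4.1, 1.4, 6.3]
width: 0.101
```

Run:
```python
from h import *
for t in [1.12,1.14,1.16,1.18,1.2,1.22]: print(t,barshift(1.1,t).tolist())
```

```text
1.12 [0.011, 0.0006, 0.0051]
1.14 [0.022, 0.0013, 0.01]
1.16 [0.0332, 0.0019, 0.0147]
1.18 [0.0444, 0.0026, 0.0191]
1.2 [0.0557, 0.0032, 0.0233]
1.22 [0.0671, 0.0039, 0.0273]
```

play_rows([
  [[0.009, 0.0006, 0.008], [0, 0, 0]],
  [[0.0205, 0.0013, 0.013], [0, 0, 0]],
  [[0.0315, 0.0019, 0.0177], [0, 0, 0]],
  [[0.0315, 0.0019, 0.0177], [0, 0, 0]],
])

```text
time: 6.78
tool_pos: [0.58, 0.0781, 0.3121]
tcp_rot: [-1.57, -0.046, 0.045]
wrist_force: [-1.8, 3.2, 0.3]
width: 0.099
```

Run:
```python
from h import *
st=bot.read_state(); print(st['tool_pos'],st['wrist_force'])
for t in [1.17,1.18,1.19,1.2,1.22]: print(t,barshift(1.16,t).tolist())
im,d,st=snap('scene','s2.png')
```

```text
[0.58004131 0.07807411 0.31208105] [-1.80013697  3.18033493  0.29768089]
1.17 [0.0056, 0.0003, 0.0023]
1.18 [0.0112, 0.0007, 0.0044]
1.19 [0.0169, 0.001, 0.0066]
1.2 [0.0226, 0.0013, 0.0087]
1.22 [0.034, 0.002, 0.0127]
```

View pics/s2.png

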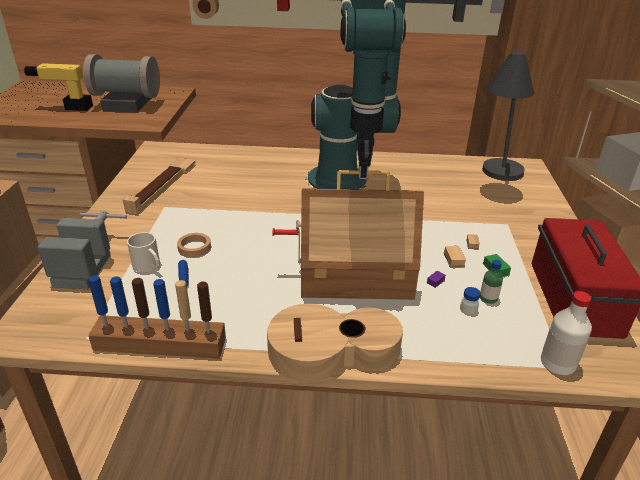

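play_rows([
  [[0.0056, 0.0003, 0.0023], [0, 0, 0]],
  [[0.0112, 0.0007, 0.0044], [0, 0, 0]],
  [[0.0112, 0.0007, 0.0044], [0, 0, 0]],
])

```text
time: 7.2
tool_pos: [0.584, 0.0783, 0.3136]
tcp_rot: [-1.57, -0.046, 0.045]
wrist_force: [-2.5, 5.7, 0.8]
width: 0.1
```

play_rows([
  [[0.002, 0.0, 0.0008], [0, 0, 0]],
  [[0.0045, 0.0003, 0.0017], [0, 0, 0]],
  [[0.0045, 0.0003, 0.0017], [0, 0, 0]],
])

```text
time: 7.58
tool_pos: [0.5856, 0.0784, 0.3143]
tcp_rot: [-1.57, -0.045, 0.046]
wrist_force: [-1.4, 4.9, 0.5]
width: 0.1
```

Run:
```python
from h import *
np.set_printoptions(precision=4,suppress=True)
for n in ['scene','top']:
    im,d,st=snap(n,n+'3.png'); P=cloud(n,d); im=im.astype(int)
    r,g,b=im[...,0],im[...,1],im[...,2]
    x,y=P[...,0],P[...,1]
    red=(abs(x-.57)<.16)&(d>0)&(r>90)&(g<r*.4)&(b<r*.4)&(y<0)&(y>-.2); Q=P[red]
    print(n,red.sum(),toch(Q.mean(0)) if len(Q) else '', toch(np.median(Q,0)))
    for r in cams.mark_of(n,'stay_knob')[:2]: print(r['conf'],toch(toworld(n,r['xyz'],st)))
```

```text
scene 99 [-0.0018 -0.1964  0.1365] [-0.0017 -0.1959  0.1371]
0.58 [-0.0033 -0.2083  0.1334]
top 142 [-0.0074 -0.1944  0.1392] [-0.0076 -0.1944  0.1392]
0.85 [-0.0045 -0.2049  0.1318]
0.56 [ 0.0868  0.3514 -0.0003]
```

play_rows([
  [[0.0045, 0.0, 0.0017], [0, 0, 0]],
  [[0.0045, 0.0, 0.0017], [0, 0, 0]],
])

```text
time: 8.02
tool_pos: [0.5877, 0.0785, 0.3152]
tcp_rot: [-1.569, -0.046, 0.045]
wrist_force: [-1.8, 5.4, 1.1]
width: 0.097
```

play_rows([
  [[0.0045, 0.0, 0.0017], [0, 0, 0]],
  [[0.0045, 0.0, 0.0017], [0, 0, 0]],
])

```text
time: 8.28
tool_pos: [0.5895, 0.0786, 0.3159]
tcp_rot: [-1.569, -0.046, 0.045]
wrist_force: [-1.7, 5.1, 0.2]
width: 0.098
```

play_rows([
  [[0.0045, 0.0003, 0.0017], [0, 0, 0]],
  [[0.0045, 0.0003, 0.0017], [0, 0, 0]],
])

```text
time: 8.52
tool_pos: [0.5912, 0.0787, 0.3165]
tcp_rot: [-1.569, -0.046, 0.045]
wrist_force: [-2.0, 5.3, 0.8]
width: 0.101
```

play_rows([
  [[0.0045, 0.0003, 0.0016], [0, 0, 0]],
  [[0.0045, 0.0003, 0.0016], [0, 0, 0]],
])

```text
time: 8.78
tool_pos: [0.593, 0.0788, 0.3171]
tcp_rot: [-1.569, -0.046, 0.045]
wrist_force: [-2.1, 4.9, -0.3]
width: 0.102
```

play_rows([
  [[0.0046, 0.0003, 0.0016], [0, 0, 0]],
  [[0.0046, 0.0003, 0.0016], [0, 0, 0]],
])

```text
time: 9.02
tool_pos: [0.595, 0.0789, 0.318]
tcp_rot: [-1.569, -0.046, 0.045]
wrist_force: [-1.5, 5.1, 1.7]
width: 0.105
```

play_rows([
  [[0.0046, 0.0003, 0.0015], [0, 0, 0]],
  [[0.0046, 0.0003, 0.0015], [0, 0, 0]],
])

```text
time: 9.28
tool_pos: [0.5968, 0.079, 0.3186]
tcp_rot: [-1.569, -0.046, 0.045]
wrist_force: [-1.3, 5.0, 0.7]
width: 0.099
```

play_rows([
  [[0.0046, 0.0003, 0.0015], [0, 0, 0]],
  [[0.0046, 0.0003, 0.0015], [0, 0, 0]],
])

```text
time: 9.52
tool_pos: [0.5986, 0.0791, 0.3192]
tcp_rot: [-1.569, -0.046, 0.045]
wrist_force: [-2.0, 5.0, 0.8]
width: 0.103
```

```bash
cat >> h.py <<'E'
def knob(n,fn):
    im,d,st=snap(n,fn); P=cloud(n,d); im=im.astype(int)
    r,g,b=im[...,0],im[...,1],im[...,2]
    x,y=P[...,0],P[...,1]
    red=(abs(x-.57)<.16)&(d>0)&(r>90)&(g<r*.4)&(b<r*.4)&(y<0)&(y>-.2); Q=P[red]
    print(n,red.sum(), np.round(toch(np.median(Q,0)),4))
    for r in cams.mark_of(n,'stay_knob')[:1]: print(r['conf'],np.round(toch(toworld(n,r['xyz'],st)),4))
E
python3 - <<'E'
from h import *
knob('scene','s4.png'); knob('top','t4.png')
E
```

```text
scene 118 [ 0.0071 -0.1978  0.1349]
0.72 [ 0.0063 -0.2047  0.133 ]
top 144 [ 0.0019 -0.1942  0.138 ]
0.71 [ 0.0029 -0.2044  0.1328]
```

play_rows([
  [[0.0046, 0.0003, 0.0015], [0, 0, 0]],
  [[0.0046, 0.0003, 0.0015], [0, 0, 0]],
])

```text
time: 9.98
tool_pos: [0.6006, 0.0792, 0.3199]
tcp_rot: [-1.569, -0.046, 0.045]
wrist_force: [-1.8, 5.3, 2.1]
width: 0.107
```

play_rows([
  [[0.0046, 0.0003, 0.0014], [0, 0, 0]],
  [[0.0046, 0.0003, 0.0014], [0, 0, 0]],
])

```text
time: 10.22
tool_pos: [0.6025, 0.0794, 0.3205]
tcp_rot: [-1.569, -0.046, 0.045]
wrist_force: [-2.6, 4.8, 2.2]
width: 0.1
```

play_rows([
  [[0.0046, 0.0003, 0.0014], [0, 0, 0]],
  [[0.0046, 0.0003, 0.0014], [0, 0, 0]],
])

```text
time: 10.48
tool_pos: [0.6043, 0.0794, 0.321]
tcp_rot: [-1.569, -0.046, 0.045]
wrist_force: [-2.4, 6.1, 1.8]
width: 0.101
```

Run:
```python
from h import *
knob('scene','s5.png'); knob('top','t5.png')
```

```text
scene 110 [ 0.0125 -0.2     0.1342]
top 147 [ 0.0065 -0.1956  0.1369]
0.68 [0.0985 0.0006 0.0967]
```

play_rows([
  [[0.004, 0.0002, 0.0012], [0, 0, 0]],
  [[0.004, 0.0002, 0.0012], [0, 0, 0]],
])

```text
time: 10.92
tool_pos: [0.6058, 0.0795, 0.3215]
tcp_rot: [-1.569, -0.046, 0.045]
wrist_force: [-1.6, 5.3, 0.8]
width: 0.098
```

play_rows([
  [[0.003, 0.0002, 0.001], [0, 0, 0]],
  [[0.003, 0.0002, 0.001], [0, 0, 0]],
])

```text
time: 11.18
tool_pos: [0.607, 0.0796, 0.3218]
tcp_rot: [-1.57, -0.046, 0.045]
wrist_force: [-2.1, 4.7, 0.7]
width: 0.104
```

play_rows([
  [[0.003, 0.0002, 0.0009], [0, 0, 0]],
  [[0.003, 0.0002, 0.0009], [0, 0, 0]],
])

```text
time: 11.42
tool_pos: [0.6084, 0.0797, 0.3223]
tcp_rot: [-1.569, -0.047, 0.044]
wrist_force: [-1.8, 5.7, 2.4]
width: 0.103
```

play_rows([
  [[0.003, 0.0002, 0.0009], [0, 0, 0]],
  [[0.003, 0.0002, 0.0009], [0, 0, 0]],
])

```text
time: 11.68
tool_pos: [0.6096, 0.0798, 0.3226]
tcp_rot: [-1.57, -0.046, 0.044]
wrist_force: [-2.3, 4.4, 1.2]
width: 0.101
```

play_rows([
  [[0.003, 0.0002, 0.0009], [0, 0, 0]],
  [[0.003, 0.0002, 0.0009], [0, 0, 0]],
])

```text
time: 11.92
tool_pos: [0.6108, 0.0799, 0.3229]
tcp_rot: [-1.57, -0.046, 0.045]
wrist_force: [-1.9, 5.0, 2.4]
width: 0.101
```

Run:
```python
from h import *
knob('scene','s6.png'); knob('top','t6.png')
print(bot.read_state()['wrist_force'])
```

```text
scene 124 [ 0.0181 -0.1991  0.1327]
0.7 [ 0.0135 -0.2082  0.1295]
top 145 [ 0.012 -0.196  0.135]
0.65 [ 0.0168 -0.2046  0.128 ]
[-1.75045026  4.37382857  1.48077584]
```

play_rows([
  [[0.004, 0.0003, 0.0011], [0, 0, 0]],
  [[0.004, 0.0003, 0.0011], [0, 0, 0]],
])

```text
time: 12.38
tool_pos: [0.6124, 0.0799, 0.3233]
tcp_rot: [-1.57, -0.046, 0.045]
wrist_force: [-1.0, 5.1, -0.1]
width: 0.1
```

play_rows([
  [[0.004, 0.0003, 0.0011], [0, 0, 0]],
  [[0.004, 0.0003, 0.0011], [0, 0, 0]],
])

```text
time: 12.62
tool_pos: [0.6139, 0.08, 0.3238]
tcp_rot: [-1.57, -0.046, 0.045]
wrist_force: [-1.6, 4.5, 0.5]
width: 0.102
```

play_rows([
  [[0.004, 0.0003, 0.001], [0, 0, 0]],
  [[0.004, 0.0003, 0.001], [0, 0, 0]],
])

```text
time: 12.88
tool_pos: [0.6157, 0.0801, 0.3243]
tcp_rot: [-1.57, -0.047, 0.044]
wrist_force: [-1.1, 5.1, 2.4]
width: 0.098
```

Run:
```python
from h import *
knob('scene','s7.png'); knob('top','t7.png')
print(bot.read_state()['wrist_force'])
```

```text
scene 116 [ 0.024  -0.1951  0.1309]
0.56 [ 0.016  -0.2063  0.1263]
top 141 [ 0.0172 -0.1961  0.1333]
0.65 [ 0.0214 -0.2025  0.1246]
[-0.98434172  5.06671258  1.4717773 ]
```

play_rows([
  [[0.003, 0.0002, 0.0007], [0, 0, 0]],
  [[0.003, 0.0002, 0.0007], [0, 0, 0]],
])

```text
time: 13.32
tool_pos: [0.6168, 0.0802, 0.3246]
tcp_rot: [-1.57, -0.047, 0.044]
wrist_force: [-0.6, 5.1, 1.8]
width: 0.097
```

play_rows([
  [[0.003, 0.0002, 0.0007], [0, 0, 0]],
  [[0.003, 0.0002, 0.0007], [0, 0, 0]],
])

```text
time: 13.58
tool_pos: [0.618, 0.0803, 0.3249]
tcp_rot: [-1.57, -0.047, 0.044]
wrist_force: [-1.2, 4.6, 2.3]
width: 0.102
```

play_rows([
  [[0.003, 0.0002, 0.0007], [0, 0, 0]],
  [[0.003, 0.0002, 0.0007], [0, 0, 0]],
])

```text
time: 13.82
tool_pos: [0.6193, 0.0803, 0.3252]
tcp_rot: [-1.57, -0.047, 0.044]
wrist_force: [-0.7, 5.2, 0.9]
width: 0.102
```

play_rows([
  [[0.003, 0.0002, 0.0007], [0, 0, 0]],
  [[0.003, 0.0002, 0.0007], [0, 0, 0]],
])

```text
time: 14.08
tool_pos: [0.6208, 0.0804, 0.3255]
tcp_rot: [-1.57, -0.047, 0.044]
wrist_force: [0.1, 4.1, 1.3]
width: 0.102
```

Run:
```python
from h import *
knob('scene','s8.png'); knob('top','t8.png')
print(bot.read_state()['wrist_force'])
```

```text
scene 112 [ 0.0332 -0.201   0.1269]
0.47 [ 0.0306 -0.205   0.1228]
top 141 [ 0.0346 -0.1956  0.1246]
0.77 [ 0.0378 -0.2061  0.1198]
[-2.02826696  4.74036054  2.36825557]
```

play_rows([
  [[0.002, 0.0002, 0.0004], [0, 0, 0]],
  [[0.002, 0.0002, 0.0004], [0, 0, 0]],
])

```text
time: 14.52
tool_pos: [0.6204, 0.0804, 0.3255]
tcp_rot: [-1.57, -0.045, 0.046]
wrist_force: [-3.6, 4.4, 2.0]
width: 0.102
```

Run:
```python
from h import *
knob('scene','s9.png'); knob('top','t9.png')
print(bot.read_state()['wrist_force'])
```

```text
scene 106 [ 0.0425 -0.1953  0.1219]
0.73 [ 0.0397 -0.2063  0.1172]
top 137 [ 0.0359 -0.1937  0.124 ]
0.72 [ 0.0431 -0.2041  0.1181]
[-4.20008273  3.83586723  2.80356122]
```

View pics/t9.png

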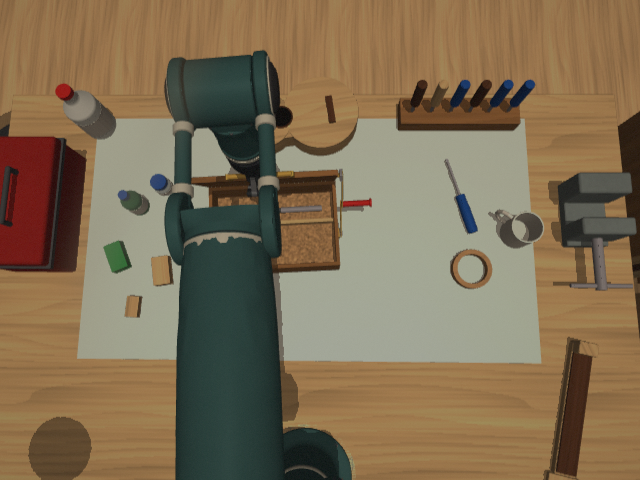

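play_rows([
  [[-0.0047, -0.0003, -0.0011], [0, 0, 0]],
  [[-0.0047, -0.0003, -0.0011], [0, 0, 0]],
])

```text
time: 14.98
tool_pos: [0.6186, 0.0803, 0.3251]
tcp_rot: [-1.57, -0.046, 0.045]
wrist_force: [-3.5, 4.0, 2.4]
width: 0.1
```

play_rows([
  [[-0.0047, -0.0003, -0.0011], [0, 0, 0]],
  [[-0.0047, -0.0003, -0.0011], [0, 0, 0]],
])

```text
time: 15.22
tool_pos: [0.6169, 0.0802, 0.3247]
tcp_rot: [-1.57, -0.046, 0.045]
wrist_force: [-2.7, 5.7, 2.4]
width: 0.101
```

Run:
```python
from h import *
knob('scene','s10.png'); knob('top','t10.png')
print(bot.read_state()['wrist_force'])
```

```text
scene 113 [ 0.046  -0.2007  0.1198]
0.6 [ 0.044  -0.2063  0.1138]
top 143 [ 0.0398 -0.1962  0.1215]
0.83 [ 0.0413 -0.2074  0.1162]
[-2.63135431  3.84699078  2.7212045 ]
```

Past centre and moving further into the lock. I'll back off a little more.

play_rows([
  [[-0.0047, -0.0003, -0.0011], [0, 0, 0]],
  [[-0.0047, -0.0003, -0.0011], [0, 0, 0]],
])

```text
time: 15.68
tool_pos: [0.6161, 0.0802, 0.3246]
tcp_rot: [-1.57, -0.048, 0.043]
wrist_force: [-0.1, 4.8, 0.9]
width: 0.098
```

play_rows([
  [[-0.003, -0.0003, -0.0008], [0, 0, 0]],
  [[-0.003, -0.0003, -0.0008], [0, 0, 0]],
])

```text
time: 15.92
tool_pos: [0.6156, 0.0801, 0.3245]
tcp_rot: [-1.569, -0.049, 0.042]
wrist_force: [2.8, 5.1, 1.6]
width: 0.098
```

Run:
```python
from h import *
knob('scene','s11.png'); knob('top','t11.png')
print(bot.read_state()['wrist_force'])
```

```text
scene 107 [ 0.0464 -0.1985  0.1188]
0.67 [ 0.0413 -0.204   0.1141]
top 143 [ 0.0405 -0.1963  0.121 ]
0.81 [ 0.0438 -0.2055  0.1161]
[1.40889534 4.72958042 1.22311944]
```

play_rows([
  [[0.003, -0.003, 0.0005], [0, 0, 0]],
  [[0.003, -0.003, 0.0005], [0, 0, 0]],
  [[0.003, -0.003, 0.0005], [0, 0, 0]],
], gripper=0.6)

```text
time: 16.5
tool_pos: [0.6151, 0.0778, 0.3235]
tcp_rot: [-1.571, -0.045, 0.045]
wrist_force: [0.6, 0.5, 0.3]
width: 0.399
```

play_rows([
  [[0.0, 0, 0.03], [0, 0, 0]],
  [[0, 0, 0.15], [0, 0, 0]],
  [[0, 0, 0.15], [0, 0, 0]],
])

```text
time: 16.88
tool_pos: [0.6172, 0.0785, 0.3902]
tcp_rot: [-1.57, -0.053, 0.037]
wrist_force: [-0.0, -0.6, 0.5]
width: 0.401
```

Run:
```python
from h import *
np.set_printoptions(precision=4,suppress=True)
im,d,st=snap('scene','s12.png')
P=cloud('scene',d)
for t,yw in (('9deg',np.radians(9.5)),('7',np.radians(7))):
    ex=np.array([np.cos(yw),np.sin(yw),0]); R=orient([-ex[1],ex[0],0],[0,0,-1])
    print(delta([.474,.36,.15],R))
print(st['tool_pos'],st['q'])
```

```text
(array([-0.356 ,  0.7039, -0.5939]), [array([-0.007,  0.006,  2.138]), array([ 0.006,  0.007, -1.862])])
(array([-0.356 ,  0.7039, -0.5939]), [array([-0.007,  0.006,  2.082]), array([ 0.006,  0.007, -1.918])])
[0.6172 0.0785 0.3902] [ 0.0867  0.1027  1.5066 -0.0003  1.5222  0.0289]
```

View pics/s12.png

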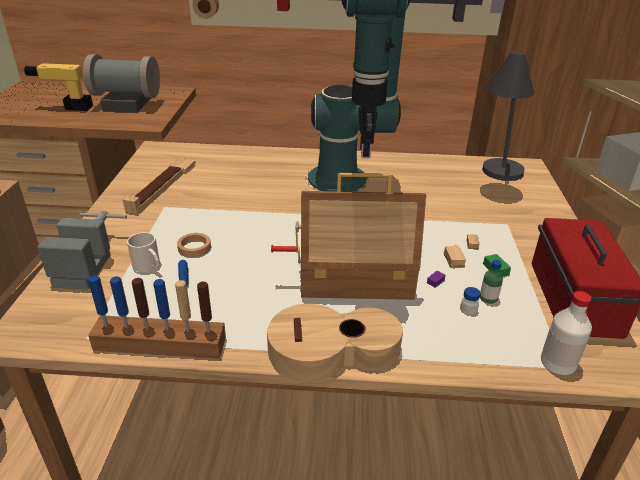

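play_rows([
  [[-0.1, 0.15, 0], [0, 0, 0.25]],
  [[-0.2, 0.3, 0], [0, 0, 0.5]],
  [[-0.3, 0.45, 0], [0, 0, 0.75]],
  [[-0.35, 0.6, -0.05], [0, 0, 1.0]],
  [[-0.356, 0.7, -0.15], [0, 0, 1.0]],
], gripper=0.15)

```text
time: 17.55
tool_pos: [0.4757, 0.3436, 0.3371]
tcp_rot: [-1.467, -0.665, 0.657]
wrist_force: [0.4, -0.4, 0.3]
width: 0.85
```

play_rows([
  [[0, 0, -0.12], [0, 0, 0.25]],
  [[0, 0, -0.24], [0, 0, 0.5]],
  [[0, 0, -0.36], [0, 0, 0.75]],
  [[0, 0, -0.4], [0, 0, 1.0]],
  [[0, 0, -0.4], [0, 0, 1.0]],
  [[0, 0, -0.4], [0, 0, 1.0]],
])

```text
time: 18.3
tool_pos: [0.4768, 0.3416, 0.1763]
tcp_rot: [-1.183, -1.251, 1.249]
wrist_force: [0.3, 0.8, -0.0]
width: 0.851
```

Run:
```python
from h import *
np.set_printoptions(precision=4,suppress=True)
im,d,st=snap('wrist','w13.png')
P=cloud('wrist',d,st); x,y,h=P[...,0],P[...,1],P[...,2]
blk=(abs(x-.474)<.06)&(abs(y-.36)<.05)&(h>.02)&(h<.035)&(d>0)
Q=P[blk]; print(len(Q),np.median(Q,0),cv2.minAreaRect(Q[:,:2].astype(np.float32)))
print(cams.mark_of('wrist','block')and [(r['conf'],toworld('wrist',r['xyz'],st)) for r in cams.mark_of('wrist','block')[:2]])
print(st['tool_pos'],st['q'])
```

```text
4857 [0.4719 0.3609 0.0267] ((0.4743689000606537, 0.36121195554733276), (0.07077440619468689, 0.04209033399820328), 8.932010650634766)
[(0.93, array([ 0.5084,  0.4714, -0.0031])), (0.77, array([0.5793, 0.2979, 0.0006]))]
[0.4768 0.3416 0.1763] [ 0.5792  0.138   1.8582 -0.0001  1.1442 -1.0468]
```

View pics/w13.png

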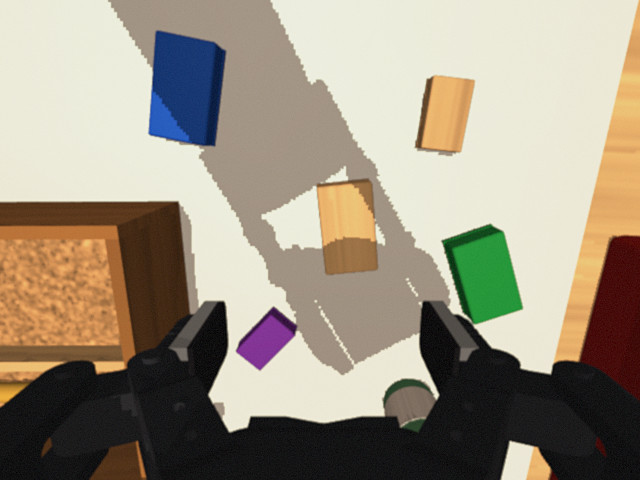

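Run:
```python
from h import *
yw=np.radians(8.9); R=orient([-np.sin(yw),np.cos(yw),0],[0,0,-1])
print(delta([.4744,.3612,.010],R))
```

```text
(array([-0.0071,  0.0482, -0.4179]), [array([-0.002,  0.003,  0.126]), array([ 4.000e-03,  3.000e-03, -3.874e+00])])
```

play_rows([
  [[-0.007, 0.048, -0.1], [0, 0, 0.126]],
  [[-0.007, 0.048, -0.22], [0, 0, 0.126]],
  [[-0.007, 0.048, -0.25], [0, 0, 0.126]],
  [[-0.007, 0.048, -0.25], [0, 0, 0.126]],
])

```text
time: 18.95
tool_pos: [0.4735, 0.3604, 0.0756]
tcp_rot: [-1.131, -1.323, 1.324]
wrist_force: [-0.5, 0.2, 0.6]
width: 0.849
```

Run:
```python
from h import *
yw=np.radians(8.9); R=orient([-np.sin(yw),np.cos(yw),0],[0,0,-1])
print(bot.read_state()['tool_pos'],delta([.4744,.3612,.010],R))
```

```text
[0.47350152 0.36037983 0.07557107] (array([ 0.0022,  0.0021, -0.1639]), [array([ 0.001, -0.001, -0.001]), array([1.000e-03, 1.000e-03, 3.999e+00])])
```

play_rows([
  [[0.002, 0.002, -0.09], [0, 0, 0]],
  [[0.002, 0.002, -0.15], [0, 0, 0]],
  [[0.002, 0.002, -0.163], [0, 0, 0]],
  [[0.002, 0.002, -0.163], [0, 0, 0]],
])

```text
time: 19.45
tool_pos: [0.4756, 0.3621, 0.012]
tcp_rot: [-1.132, -1.326, 1.321]
wrist_force: [0.5, -1.5, -0.3]
width: 0.849
```

play_rows([
  [[0, 0, 0], [0, 0, 0]],
  [[0, 0, 0], [0, 0, 0]],
  [[0, 0, 0], [0, 0, 0]],
  [[0, 0, 0], [0, 0, 0]],
], gripper=1.0, squeeze=30)

```text
time: 19.95
tool_pos: [0.4755, 0.3621, 0.012]
tcp_rot: [-1.132, -1.326, 1.322]
wrist_force: [-0.3, -1.5, 6.8]
width: 0.48
```

play_rows([
  [[0, 0, 0.1], [0, 0, 0]],
  [[0, 0, 0.25], [0, 0, 0]],
  [[0, 0, 0.38], [0, 0, 0]],
  [[0, 0, 0.45], [0, 0, 0]],
  [[0, 0, 0.45], [0, 0, 0]],
])

```text
time: 20.58
tool_pos: [0.476, 0.3625, 0.1935]
tcp_rot: [-1.133, -1.33, 1.319]
wrist_force: [-0.3, 0.4, -1.7]
width: 0.486
```

Run:
```python
from h import *
R=orient(RC[:,1],[0,0,-1]); print(bot.read_state()['width'])
print(delta(ch(-.04,.05,.19),R),ch(-.04,.05,.048))
```

```text
0.4862335576996793
(array([ 0.1379, -0.5924, -0.0089]), [array([-0.004,  0.007, -0.126]), array([-0.011, -0.007,  3.874])]) [0.53116889 0.12559722 0.048     ]
```

play_rows([
  [[0.02, -0.14, 0], [0, 0, -0.06]],
  [[0.06, -0.28, 0], [0, 0, -0.126]],
  [[0.1, -0.42, 0], [0, 0, -0.126]],
  [[0.138, -0.56, 0], [0, 0, -0.126]],
  [[0.138, -0.592, 0], [0, 0, -0.126]],
  [[0.138, -0.592, 0], [0, 0, -0.126]],
  [[0.138, -0.592, 0], [0, 0, -0.126]],
])

```text
time: 21.45
tool_pos: [0.5287, 0.1256, 0.1892]
tcp_rot: [-1.179, -1.251, 1.253]
wrist_force: [-0.6, 0.1, -2.2]
width: 0.481
```

Run:
```python
from h import *
R=orient(RC[:,1],[0,0,-1])
im,d,st=snap('wrist','w14.png')
P=cloud('wrist',d,st)
print(delta(ch(-.04,.05,.048),R), st['width'], st['tool_pos'])
im,d,st=snap('scene','s14.png')
```

```text
(array([ 0.0057, -0.0007, -0.3539]), [array([-0.   , -0.001, -0.002]), array([ 2.000e-03, -1.000e-03,  3.998e+00])]) 0.4814906362191896 [0.52873582 0.12564533 0.1892399 ]
```

View pics/w14.png

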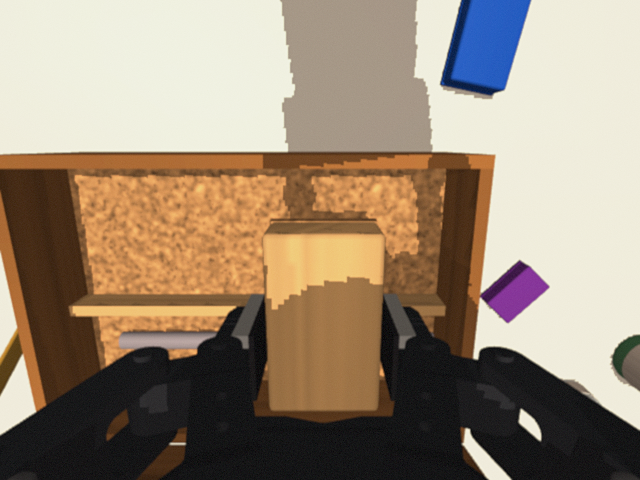

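View pics/s14.png

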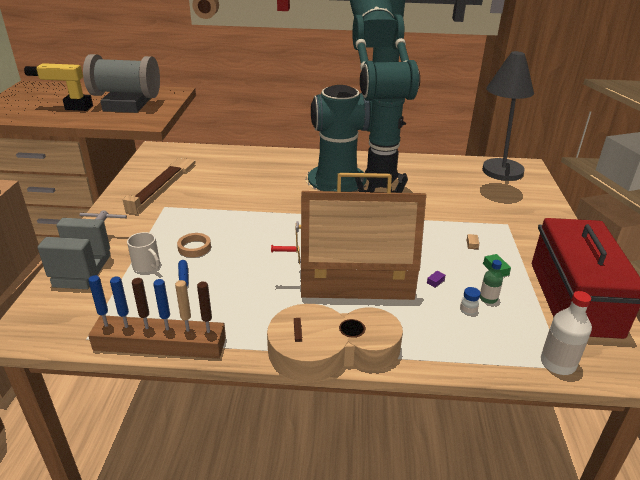

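play_rows([
  [[0.004, 0, -0.1], [0, 0, 0]],
  [[0.004, 0, -0.2], [0, 0, 0]],
  [[0.004, 0, -0.3], [0, 0, 0]],
  [[0.004, 0, -0.34], [0, 0, 0]],
  [[0.004, 0, -0.345], [0, 0, 0]],
  [[0.004, 0, -0.345], [0, 0, 0]],
])

```text
time: 22.3
tool_pos: [0.5325, 0.1251, 0.0537]
tcp_rot: [-1.183, -1.254, 1.251]
wrist_force: [-0.1, -0.4, -0.8]
width: 0.486
```

play_rows([
  [[0, 0, -0.006], [0, 0, 0]],
  [[0, 0, -0.012], [0, 0, 0]],
  [[0, 0, -0.012], [0, 0, 0]],
])

```text
time: 22.68
tool_pos: [0.5312, 0.1245, 0.0477]
tcp_rot: [-1.182, -1.252, 1.251]
wrist_force: [-0.0, 0.1, -1.7]
width: 0.48
```

play_rows([
  [[0, 0, -0.004], [0, 0, 0]],
  [[0, 0, -0.004], [0, 0, 0]],
])

```text
time: 22.92
tool_pos: [0.5314, 0.1245, 0.047]
tcp_rot: [-1.182, -1.252, 1.251]
wrist_force: [-3.5, -1.3, 6.1]
width: 0.48
```

Contact with the floor, so I'll release.

play_rows([
  [[0, 0, 0.002], [0, 0, 0]],
  [[0, 0, 0.002], [0, 0, 0]],
  [[0, 0, 0.002], [0, 0, 0]],
], gripper=0.3)

```text
time: 23.3
tool_pos: [0.5311, 0.1245, 0.0465]
tcp_rot: [-1.181, -1.252, 1.252]
wrist_force: [-1.3, -0.2, 0.1]
width: 0.698
```

play_rows([
  [[0, 0, 0.1], [0, 0, 0]],
  [[0, 0, 0.25], [0, 0, 0]],
  [[0, 0, 0.4], [0, 0, 0]],
  [[0, -0.0, 0.4], [0, 0, 0]],
])

```text
time: 23.8
tool_pos: [0.5355, 0.1254, 0.2136]
tcp_rot: [-1.189, -1.262, 1.244]
wrist_force: [-1.2, -0.8, 0.0]
width: 0.703
```

Run:
```python
from h import *
np.set_printoptions(precision=4,suppress=True)
im,d,st=snap('wrist','w15.png')
P=cloud('wrist',d,st); Q=(P-C)@RC
m=(d>0)&(Q[...,2]>.055)&(Q[...,2]<.07)&(Q[...,0]<0)&(Q[...,0]>-.085)&(abs(Q[...,1])<.135)
print(m.sum(),cv2.minAreaRect(Q[m][:,:2].astype(np.float32)),np.median(Q[m],0))
w=(d>0)&(abs(Q[...,2]-.1)<.004)&(Q[...,0]<-.06)&(abs(Q[...,1]-.05)<.05)
print('front rim x',np.percentile(Q[w][:,0],[2,50,98]) if w.sum() else None)
knob('scene','s15.png'); knob('top','t15.png')
print(st['tool_pos'])
```

```text
4878 ((-0.041441909968853, 0.04975253716111183), (0.04200689122080803, 0.06990989297628403), 89.95540618896484) [-0.0434  0.0495  0.0618]
front rim x [-0.1018 -0.0981 -0.0943]
scene 108 [ 0.0455 -0.2016  0.1195]
0.54 [ 0.0431 -0.2053  0.1128]
top 144 [ 0.0399 -0.1962  0.1215]
0.7 [ 0.0454 -0.2064  0.1166]
[0.5355 0.1254 0.2136]
```

View pics/w15.png

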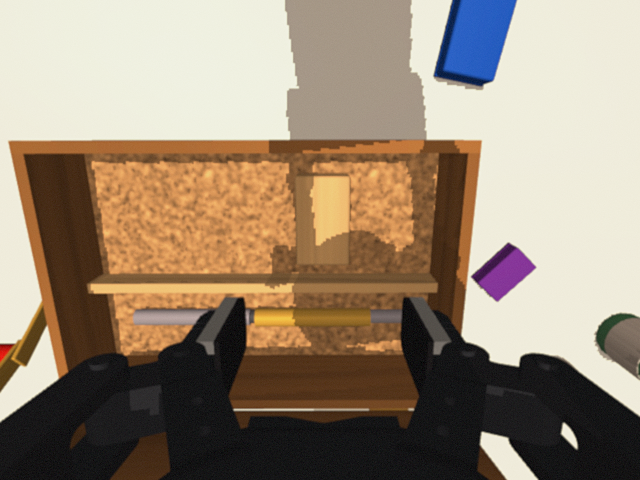

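```bash
cat >> h.py <<'E'
def Rk(t=20):
    t=np.radians(t); return orient(RC[:,0],RC@np.array([0,np.sin(t),-np.cos(t)]))
def appv(t=20):
    t=np.radians(t); return RC@np.array([0,np.sin(t),-np.cos(t)])
E
python3 - <<'E'
from h import *
print(delta(ch(-.08,-.15,.23),Rk(0)))
K=ch(.043,-.207,.116); h=K+appv()*.019-appv()*.09
print(h, (h-ch(-.08,-.15,.23))/.4, delta(h,Rk()))
R0=Rk(0); print(Rn.from_matrix(Rk()@R0.T).as_rotvec()/(np.pi/4))
E
```

```text
(array([-0.0671, -0.5016,  0.0641]), [array([-0.003, -0.005, -2.   ]), array([ 0.005, -0.003,  2.   ])])
[ 0.63033461 -0.15040192  0.18271818] [ 0.31876242 -0.18504187 -0.11820456] (array([ 0.2517, -0.6867, -0.0541]), [array([ 0.325,  0.364, -1.978]), array([ 0.373, -0.331,  1.978])])
[ 4.43697098e-01  2.57633275e-02 -1.40888670e-18]
```

play_rows([
  [[-0.067, -0.1, 0.04], [0, 0, -0.25]],
  [[-0.08, -0.2, 0.06], [0, 0, -0.5]],
  [[-0.08, -0.3, 0.06], [0, 0, -0.75]],
  [[-0.08, -0.4, 0.06], [0, 0, -1.0]],
  [[-0.08, -0.4, 0.06], [0, 0, -1.0]],
], gripper=0.5)

```text
time: 24.68
tool_pos: [0.498, -0.0375, 0.2286]
tcp_rot: [-1.468, -0.652, 0.657]
wrist_force: [0.1, 0.3, 0.0]
width: 0.496
```

play_rows([
  [[0.0, -0.08, 0], [0, 0, -0.25]],
  [[0, -0.16, 0], [0, 0, -0.5]],
  [[0, -0.25, 0], [0, 0, -0.75]],
  [[0, -0.27, 0], [0, 0, -1.0]],
  [[0, -0.27, 0], [0, 0, -1.0]],
])

```text
time: 25.3
tool_pos: [0.4986, -0.143, 0.2291]
tcp_rot: [-1.569, -0.044, 0.047]
wrist_force: [0.7, -0.1, 0.1]
width: 0.501
```

Run:
```python
from h import *
K=ch(.043,-.207,.116); h=K+appv()*.019-appv()*.09
print(bot.read_state()['tool_pos'],delta(h,Rk()))
```

```text
[ 0.49856015 -0.14298263  0.22911436] (array([ 0.3294, -0.0185, -0.116 ]), [array([ 0.442,  0.023, -0.001]), array([-0.045,  0.696, -3.938])])
```

play_rows([
  [[0.05, -0.05, 0.0], [0.22, 0.012, 0]],
  [[0.1, -0.06, 0.0], [0.442, 0.023, 0]],
  [[0.2, -0.04, -0.05], [0.442, 0.023, 0]],
  [[0.329, -0.0185, -0.116], [0.442, 0.023, 0]],
  [[0.329, -0.0185, -0.116], [0.442, 0.023, 0]],
  [[0.329, -0.0185, -0.116], [0.442, 0.023, 0]],
])

```text
time: 26.05
tool_pos: [0.6301, -0.1494, 0.1833]
tcp_rot: [-1.222, -0.037, 0.053]
wrist_force: [-0.3, -0.2, 0.9]
width: 0.499
```

Run:
```python
from h import *
np.set_printoptions(precision=4,suppress=True)
im,d,st=snap('wrist','w16.png')
print(st['tool_pos'],toch(st['tool_pos']),st['q'])
for r in cams.mark_of('wrist','stay_knob')[:2]: print(r['conf'],toch(toworld('wrist',r['xyz'],st)))
for r in cams.mark_of('wrist','stay_foot')[:2]: print('foot',r['conf'],toch(toworld('wrist',r['xyz'],st)))
P=cloud('wrist',d,st); im=im.astype(int); r,g,b=im[...,0],im[...,1],im[...,2]
m=(d>0)&(r>90)&(g<.4*r)&(b<.4*r); Q=(P[m]-C)@RC; Q=Q[abs(Q[:,1]+.2)<.05]
print(len(Q),Q.min(0),Q.max(0),np.median(Q,0))
A=appv();print(delta(ch(.043,-.207,.116)+A*.019,Rk()))
```

```text
[ 0.6301 -0.1494  0.1833] [ 0.0429 -0.2303  0.1833] [-0.4342  0.3406  1.635   0.3136  1.3479 -0.593 ]
0.57 [ 0.0422 -0.2042  0.1129]
foot 0.88 [-0.0156 -0.1584  0.0247]
2613 [ 0.0315 -0.2276  0.1127] [ 0.0495 -0.1624  0.1257] [ 0.0405 -0.1964  0.1204]
(array([-0.0047,  0.0777, -0.219 ]), [array([ 0.003,  0.005, -0.   ]), array([ 0.072, -1.361,  3.759])])
```

View pics/w16.png

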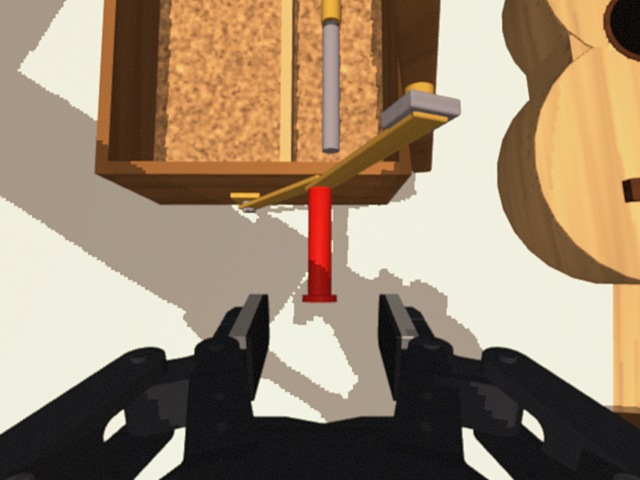

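play_rows([
  [[-0.001, 0.025, -0.07], [0, 0, 0]],
  [[-0.003, 0.05, -0.14], [0, 0, 0]],
  [[-0.004, 0.072, -0.2], [0, 0, 0]],
  [[-0.0045, 0.0777, -0.219], [0, 0, 0]],
  [[-0.0045, 0.0777, -0.219], [0, 0, 0]],
])

```text
time: 26.82
tool_pos: [0.6288, -0.12, 0.0975]
tcp_rot: [-1.223, -0.038, 0.048]
wrist_force: [-0.2, -0.3, 1.0]
width: 0.502
```

play_rows([
  [[0, 0, 0], [0, 0, 0]],
  [[0, 0, 0], [0, 0, 0]],
  [[0, 0, 0], [0, 0, 0]],
], gripper=1.0, squeeze=50)

```text
time: 27.2
tool_pos: [0.6276, -0.1207, 0.0978]
tcp_rot: [-1.223, -0.036, 0.052]
wrist_force: [-6.3, -2.1, 4.6]
width: 0.143
```

Run:
```python
from h import *
np.set_printoptions(precision=4,suppress=True)
st=bot.read_state(); A=appv()
print(toch(st['tool_pos']),toch(st['tool_pos']-Rn.from_rotvec(st['tcp_rot']).as_matrix()[:,1]*.019),RC.T@st['wrist_force'],st['torque'],st['width'])
```

```text
[ 0.0419 -0.2015  0.0978] [ 0.042  -0.2079  0.1157] [-6.4111 -1.7768  4.6212] [-0.256   0.9505  0.5075] 0.14303805916041773
```

```bash
cat >> h.py <<'E'
def kshift(p0,p1,off=(0,0),r=.0992):
    v=RC@np.array([r*(np.cos(p1)-np.cos(p0))+off[0],0,r*(np.sin(p1)-np.sin(p0))+off[1]])
    return np.round(v/.4,4).tolist()
E
python3 - <<'E'
from h import *
for p in [.958,.98,1.0,1.02,1.04,1.06,1.08,1.1,1.12,1.16]: print(p,kshift(.958,p,(-.0013,.001)))
E
```

```text
0.958 [-0.0032, -0.0002, 0.0025]
0.98 [-0.0077, -0.0004, 0.0056]
1.0 [-0.0119, -0.0007, 0.0083]
1.02 [-0.0161, -0.0009, 0.0109]
1.04 [-0.0203, -0.0012, 0.0135]
1.06 [-0.0246, -0.0014, 0.016]
1.08 [-0.029, -0.0017, 0.0184]
1.1 [-0.0333, -0.0019, 0.0206]
1.12 [-0.0378, -0.0022, 0.0229]
1.16 [-0.0468, -0.0027, 0.027]
```

play_rows([
  [[-0.0032, -0.0002, 0.0025], [0, 0, 0]],
  [[-0.0077, -0.0004, 0.0056], [0, 0, 0]],
  [[-0.0119, -0.0007, 0.0083], [0, 0, 0]],
  [[-0.0119, -0.0007, 0.0083], [0, 0, 0]],
])

```text
time: 27.7
tool_pos: [0.6247, -0.121, 0.0997]
tcp_rot: [-1.225, -0.038, 0.048]
wrist_force: [0.9, -5.3, -5.7]
width: 0.144
```

```bash
cat >> h.py <<'E'
def stat():
    np.set_printoptions(precision=4,suppress=True)
    st=bot.read_state()
    g=toch(st['tool_pos']-Rn.from_rotvec(st['tcp_rot']).as_matrix()[:,1]*.019)
    v=np.array([g[0]+.015,g[2]-.0345]); p=np.arctan2(v[1],v[0]); f=RC.T@st['wrist_force']
    rad=np.array([np.cos(p),np.sin(p)]); tan=np.array([-np.sin(p),np.cos(p)])
    F=np.array([f[0],f[2]])
    print('t',round(st['time'],2),'grip',g,'phi',round(p,3),'r',round(np.hypot(*v),4),'F',f,'Frad',round(F@rad,1),'Ftan',round(F@tan,1),'w',round(st['width'],3))
    return p
E
python3 - <<'E'
from h import *
stat()
for p in [1.02,1.04,1.06,1.08,1.1]: print(p,kshift(1.0,p))
E
```

```text
t 27.7 grip [ 0.039  -0.2081  0.1176] phi 0.995 r 0.0991 F [ 0.6379 -5.3631 -5.6754] Frad -4.4 Ftan -3.6 w 0.144
1.02 [-0.0042, -0.0002, 0.0026]
1.04 [-0.0084, -0.0005, 0.0052]
1.06 [-0.0127, -0.0007, 0.0077]
1.08 [-0.0171, -0.001, 0.01]
1.1 [-0.0215, -0.0012, 0.0123]
```

play_rows([
  [[-0.005, -0.0025, 0.001], [0, 0, 0]],
  [[-0.0094, -0.003, 0.0035], [0, 0, 0]],
  [[-0.0137, -0.003, 0.006], [0, 0, 0]],
  [[-0.0181, -0.0035, 0.0083], [0, 0, 0]],
  [[-0.0225, -0.0035, 0.0106], [0, 0, 0]],
  [[-0.0225, -0.0035, 0.0106], [0, 0, 0]],
])

```text
time: 28.45
tool_pos: [0.6157, -0.1213, 0.105]
tcp_rot: [-1.223, -0.038, 0.048]
wrist_force: [4.5, -1.1, 1.0]
width: 0.142
```

Run:
```python
from h import *
stat()
for p in [1.12,1.14,1.16,1.18,1.2,1.22,1.25]: print(p,kshift(1.1,p))
```

```text
t 28.45 grip [ 0.03   -0.2078  0.1229] phi 1.1 r 0.0992 F [ 4.4688 -1.3378  0.9702] Frad 2.9 Ftan -3.5 w 0.142
1.12 [-0.0044, -0.0003, 0.0022]
1.14 [-0.0089, -0.0005, 0.0043]
1.16 [-0.0134, -0.0008, 0.0063]
1.18 [-0.018, -0.001, 0.0083]
1.2 [-0.0226, -0.0013, 0.0101]
1.22 [-0.0272, -0.0016, 0.0119]
1.25 [-0.0342, -0.002, 0.0143]
```

play_rows([
  [[-0.0044, -0.0003, 0.0024], [0, 0, 0]],
  [[-0.0089, -0.0005, 0.0048], [0, 0, 0]],
  [[-0.0134, -0.0008, 0.007], [0, 0, 0]],
  [[-0.018, -0.001, 0.009], [0, 0, 0]],
  [[-0.0226, -0.0013, 0.0107], [0, 0, 0]],
  [[-0.0226, -0.0013, 0.0107], [0, 0, 0]],
])

```text
time: 29.2
tool_pos: [0.606, -0.1218, 0.1089]
tcp_rot: [-1.222, -0.037, 0.049]
wrist_force: [2.9, 0.5, 2.8]
width: 0.143
```

Run:
```python
from h import *
stat()
for p in [1.23,1.26,1.29,1.32,1.35,1.38,1.41]: print(p,kshift(1.2,p))
```

```text
t 29.2 grip [ 0.0203 -0.2078  0.1268] phi 1.205 r 0.0988 F [2.9537 0.3762 2.8458] Frad 3.7 Ftan -1.7 w 0.143
1.23 [-0.007, -0.0004, 0.0026]
1.26 [-0.014, -0.0008, 0.005]
1.29 [-0.0211, -0.0012, 0.0071]
1.32 [-0.0283, -0.0016, 0.0091]
1.35 [-0.0355, -0.0021, 0.0108]
1.38 [-0.0428, -0.0025, 0.0124]
1.41 [-0.0501, -0.0029, 0.0137]
```

play_rows([
  [[-0.007, -0.0004, 0.0033], [0, 0, 0]],
  [[-0.014, -0.0008, 0.006], [0, 0, 0]],
  [[-0.0211, -0.0012, 0.0085], [0, 0, 0]],
  [[-0.0283, -0.0016, 0.0107], [0, 0, 0]],
  [[-0.0355, -0.0021, 0.0125], [0, 0, 0]],
  [[-0.0428, -0.0025, 0.0141], [0, 0, 0]],
  [[-0.0501, -0.0029, 0.0155], [0, 0, 0]],
  [[-0.0501, -0.0029, 0.0155], [0, 0, 0]],
])

```text
time: 30.2
tool_pos: [0.5852, -0.1231, 0.1141]
tcp_rot: [-1.222, -0.036, 0.05]
wrist_force: [0.4, 0.6, -1.7]
width: 0.145
```

Run:
```python
from h import *
stat()
snap('scene','s20.png')
for p in [1.44,1.48,1.52,1.56,1.6,1.64,1.68]: print(p,kshift(1.41,p))
```

```text
t 30.2 grip [-0.0005 -0.2078  0.132 ] phi 1.423 r 0.0986 F [ 0.414   0.5403 -1.7232] Frad -1.6 Ftan -0.7 w 0.145
1.44 [-0.0073, -0.0004, 0.0011]
1.48 [-0.0172, -0.001, 0.0022]
1.52 [-0.0271, -0.0016, 0.0029]
1.56 [-0.037, -0.0021, 0.0032]
1.6 [-0.0469, -0.0027, 0.0031]
1.64 [-0.0568, -0.0033, 0.0026]
1.68 [-0.0666, -0.0039, 0.0017]
```

View pics/s20.png

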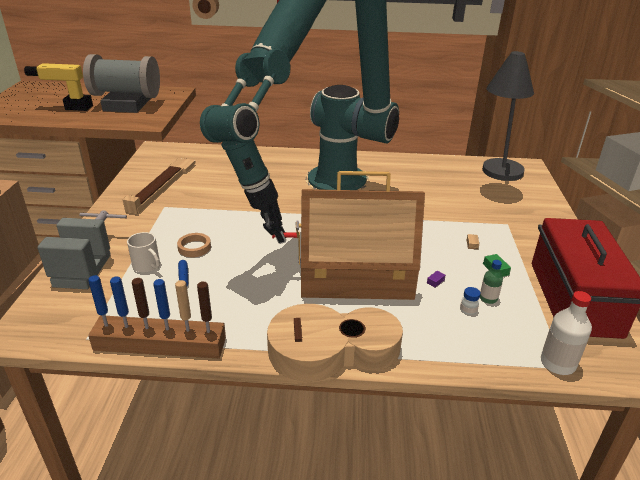

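play_rows([
  [[-0.0073, -0.0004, 0.0011], [0, 0, 0]],
  [[-0.0172, -0.001, 0.0022], [0, 0, 0]],
  [[-0.0271, -0.0016, 0.0029], [0, 0, 0]],
  [[-0.037, -0.0021, 0.0032], [0, 0, 0]],
  [[-0.0469, -0.0027, 0.0031], [0, 0, 0]],
  [[-0.0568, -0.0033, 0.0026], [0, 0, 0]],
  [[-0.0666, -0.0039, 0.0017], [0, 0, 0]],
  [[-0.0666, -0.0039, 0.0017], [0, 0, 0]],
])

```text
time: 31.25
tool_pos: [0.5591, -0.1248, 0.1157]
tcp_rot: [-1.223, -0.037, 0.049]
wrist_force: [-2.8, 0.3, 2.6]
width: 0.142
```

Run:
```python
from h import *
stat()
for p in [1.72,1.76,1.8,1.84,1.88,1.92,1.96]: print(p,kshift(1.69,p))
```

```text
t 31.25 grip [-0.0267 -0.208   0.1335] phi 1.688 r 0.0997 F [-2.8084  0.4161  2.6248] Frad 2.9 Ftan 2.5 w 0.142
1.72 [-0.0074, -0.0004, -0.001]
1.76 [-0.0171, -0.001, -0.0027]
1.8 [-0.0268, -0.0016, -0.0047]
1.84 [-0.0364, -0.0021, -0.0072]
1.88 [-0.0459, -0.0027, -0.01]
1.92 [-0.0553, -0.0032, -0.0132]
1.96 [-0.0645, -0.0037, -0.0168]
```

play_rows([
  [[-0.0074, -0.0004, -0.0005], [0, 0, 0]],
  [[-0.0171, -0.001, -0.0018], [0, 0, 0]],
  [[-0.0268, -0.0016, -0.0037], [0, 0, 0]],
  [[-0.0364, -0.0021, -0.0062], [0, 0, 0]],
  [[-0.0459, -0.0027, -0.009], [0, 0, 0]],
  [[-0.0553, -0.0032, -0.0122], [0, 0, 0]],
  [[-0.0645, -0.0037, -0.0158], [0, 0, 0]],
  [[-0.0645, -0.0037, -0.0158], [0, 0, 0]],
], squeeze=60)

```text
time: 32.25
tool_pos: [0.5317, -0.1265, 0.1091]
tcp_rot: [-1.223, -0.035, 0.052]
wrist_force: [-6.1, -1.1, 6.2]
width: 0.14
```

Run:
```python
from h import *
stat()
snap('scene','s21.png')
for p in [1.99,2.02,2.05,2.08,2.11,2.14,2.17,2.2]: print(p,kshift(1.96,p))
```

```text
t 32.25 grip [-0.0541 -0.2082  0.127 ] phi 1.97 r 0.1004 F [-6.1547 -0.7394  6.1871] Frad 8.1 Ftan 3.3 w 0.14
1.99 [-0.0068, -0.0004, -0.0029]
2.02 [-0.0136, -0.0008, -0.0061]
2.05 [-0.0202, -0.0012, -0.0094]
2.08 [-0.0267, -0.0016, -0.0129]
2.11 [-0.0332, -0.0019, -0.0166]
2.14 [-0.0395, -0.0023, -0.0206]
2.17 [-0.0457, -0.0027, -0.0247]
2.2 [-0.0518, -0.003, -0.0289]
```

View pics/s21.png

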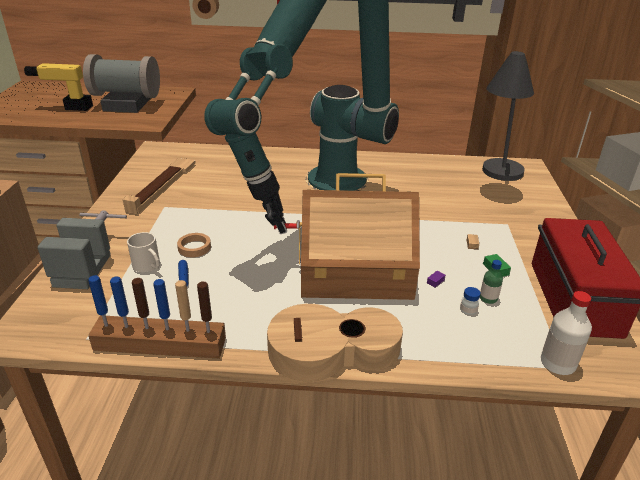

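play_rows([
  [[-0.008, -0.0004, 0.0], [0, 0, 0]],
  [[-0.0152, -0.0008, -0.0027], [0, 0, 0]],
  [[-0.022, -0.0012, -0.006], [0, 0, 0]],
  [[-0.0285, -0.0016, -0.0095], [0, 0, 0]],
  [[-0.035, -0.0019, -0.0132], [0, 0, 0]],
  [[-0.0413, -0.0023, -0.0172], [0, 0, 0]],
  [[-0.0475, -0.0027, -0.0213], [0, 0, 0]],
  [[-0.0475, -0.0027, -0.0213], [0, 0, 0]],
])

```text
time: 33.3
tool_pos: [0.5119, -0.1276, 0.099]
tcp_rot: [-1.223, -0.033, 0.053]
wrist_force: [-6.9, -2.3, 1.2]
width: 0.142
```

Run:
```python
from h import *
stat()
for p in [2.2,2.23,2.26,2.29,2.32,2.35,2.38]: print(p,kshift(2.17,p))
```

```text
t 33.3 grip [-0.0738 -0.2081  0.1169] phi 2.191 r 0.1012 F [-7.0645 -1.8593  1.2125] Frad 5.1 Ftan 5.0 w 0.142
2.2 [-0.0061, -0.0004, -0.0043]
2.23 [-0.012, -0.0007, -0.0088]
2.26 [-0.0178, -0.001, -0.0134]
2.29 [-0.0235, -0.0014, -0.0182]
2.32 [-0.029, -0.0017, -0.0232]
2.35 [-0.0343, -0.002, -0.0283]
2.38 [-0.0396, -0.0023, -0.0337]
```

play_rows([
  [[-0.007, -0.0004, -0.003], [0, 0, 0]],
  [[-0.0135, -0.0007, -0.007], [0, 0, 0]],
  [[-0.0193, -0.001, -0.0114], [0, 0, 0]],
  [[-0.025, -0.0014, -0.0162], [0, 0, 0]],
  [[-0.0305, -0.0017, -0.0212], [0, 0, 0]],
  [[-0.0358, -0.002, -0.0263], [0, 0, 0]],
  [[-0.0358, -0.002, -0.0263], [0, 0, 0]],
])

```text
time: 34.17
tool_pos: [0.4986, -0.1282, 0.0885]
tcp_rot: [-1.223, -0.034, 0.051]
wrist_force: [-5.1, -2.4, -4.1]
width: 0.134
```

Run:
```python
from h import *
stat()
snap('scene','s22.png')
im,d,st=snap('scene','s22b.png')
for p in [2.37,2.39,2.41,2.43,2.45,2.47,2.5]: print(p,kshift(2.35,p))
```

```text
t 34.17 grip [-0.0872 -0.2079  0.1064] phi 2.359 r 0.1019 F [-5.2153 -2.1314 -4.122 ] Frad 0.8 Ftan 6.6 w 0.134
2.37 [-0.0035, -0.0002, -0.0035]
2.39 [-0.0069, -0.0004, -0.0071]
2.41 [-0.0102, -0.0006, -0.0108]
2.43 [-0.0135, -0.0008, -0.0145]
2.45 [-0.0167, -0.001, -0.0183]
2.47 [-0.0198, -0.0012, -0.0221]
2.5 [-0.0244, -0.0014, -0.028]
```

View pics/s22.png

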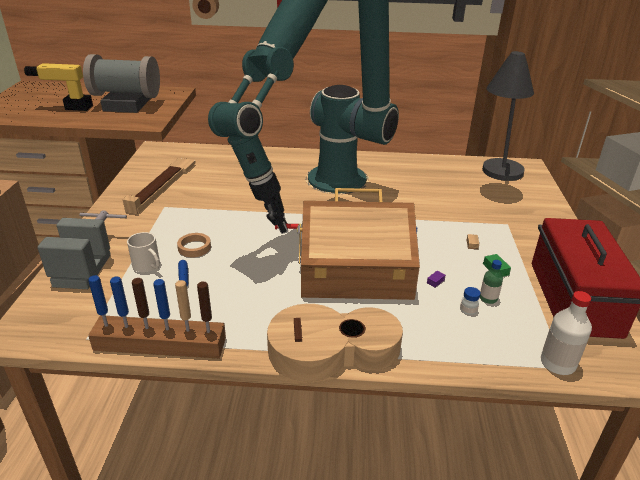

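play_rows([
  [[-0.0035, -0.0002, -0.0035], [0, 0, 0]],
  [[-0.0069, -0.0004, -0.0071], [0, 0, 0]],
  [[-0.0102, -0.0006, -0.0108], [0, 0, 0]],
  [[-0.0135, -0.0008, -0.0145], [0, 0, 0]],
  [[-0.0167, -0.001, -0.0183], [0, 0, 0]],
  [[-0.0198, -0.0012, -0.0221], [0, 0, 0]],
  [[-0.0198, -0.0012, -0.0221], [0, 0, 0]],
])

```text
time: 35.15
tool_pos: [0.4906, -0.1286, 0.0798]
tcp_rot: [-1.223, -0.035, 0.052]
wrist_force: [-7.1, -2.8, -4.6]
width: 0.142
```

```bash
cat >> h.py <<'E'
def lidang(n='scene'):
    im,d=cams.read_camera(n); Q=(cloud(n,d)-C)@RC
    m=(d>0)&(abs(Q[...,1]-.03)<.1)&(Q[...,0]>-.06)&(Q[...,0]<.08)&(Q[...,2]>.1)&(Q[...,2]<.35)
    c=np.polyfit(Q[m][:,0],Q[m][:,2],1); print('lid',n,m.sum(),round(-np.arctan(c[0]),3),'z at front',c[1]-.1*c[0])
E
python3 - <<'E'
from h import *
stat(); lidang()
for p in [2.49,2.51,2.53,2.55,2.57,2.59]: print(p,kshift(2.47,p))
E
```

```text
t 35.15 grip [-0.0952 -0.2079  0.0977] phi 2.474 r 0.1021 F [-7.2997 -2.3754 -4.5857] Frad 2.9 Ftan 8.1 w 0.142
lid scene 3242 0.292 z at front 0.17297159109486462
2.49 [-0.003, -0.0002, -0.0039]
2.51 [-0.006, -0.0003, -0.0079]
2.53 [-0.0089, -0.0005, -0.0119]
2.55 [-0.0117, -0.0007, -0.016]
2.57 [-0.0144, -0.0008, -0.0202]
2.59 [-0.017, -0.001, -0.0244]
```

play_rows([
  [[-0.003, -0.0002, -0.0039], [0, 0, 0]],
  [[-0.006, -0.0003, -0.0079], [0, 0, 0]],
  [[-0.0089, -0.0005, -0.0119], [0, 0, 0]],
  [[-0.0117, -0.0007, -0.016], [0, 0, 0]],
  [[-0.0117, -0.0007, -0.016], [0, 0, 0]],
])

```text
time: 35.83
tool_pos: [0.4855, -0.1289, 0.0731]
tcp_rot: [-1.223, -0.034, 0.052]
wrist_force: [-7.9, -3.1, -6.9]
width: 0.139
```

Run:
```python
from h import *
stat(); lidang();lidang('top')
for p in [2.56,2.57,2.58,2.59,2.6,2.61,2.62,2.63]: print(p,kshift(2.55,p))
```

```text
t 35.83 grip [-0.1003 -0.2079  0.0909] phi 2.557 r 0.1023 F [-8.0261 -2.6053 -6.8603] Frad 2.9 Ftan 10.1 w 0.139
lid scene 2869 0.185 z at front 0.15008444592397652
lid top 5041 0.183 z at front 0.1499811194235227
2.56 [-0.0014, -0.0001, -0.0021]
2.57 [-0.0027, -0.0002, -0.0041]
2.58 [-0.004, -0.0002, -0.0062]
2.59 [-0.0054, -0.0003, -0.0083]
2.6 [-0.0066, -0.0004, -0.0105]
2.61 [-0.0079, -0.0005, -0.0126]
2.62 [-0.0092, -0.0005, -0.0147]
2.63 [-0.0104, -0.0006, -0.0169]
```

play_rows([
  [[-0.0014, -0.0001, -0.0021], [0, 0, 0]],
  [[-0.0027, -0.0002, -0.0041], [0, 0, 0]],
  [[-0.004, -0.0002, -0.0062], [0, 0, 0]],
  [[-0.0054, -0.0003, -0.0083], [0, 0, 0]],
  [[-0.0066, -0.0004, -0.0105], [0, 0, 0]],
  [[-0.0079, -0.0005, -0.0126], [0, 0, 0]],
  [[-0.0092, -0.0005, -0.0147], [0, 0, 0]],
  [[-0.0092, -0.0005, -0.0147], [0, 0, 0]],
])

```text
time: 36.92
tool_pos: [0.482, -0.129, 0.0673]
tcp_rot: [-1.223, -0.034, 0.052]
wrist_force: [-6.9, -3.1, -7.9]
width: 0.141
```

Run:
```python
from h import *
stat(); lidang();lidang('top')
for p in [2.63,2.64,2.65,2.66,2.67,2.68,2.69]: print(p,kshift(2.62,p))
```

```text
t 36.92 grip [-0.1039 -0.2078  0.0851] phi 2.624 r 0.1023 F [-7.108  -2.7416 -7.9338] Frad 2.2 Ftan 10.4 w 0.141
lid scene 2547 0.094 z at front 0.13147176772302668
lid top 5070 0.092 z at front 0.13156463030551652
2.63 [-0.0012, -0.0001, -0.0022]
2.64 [-0.0024, -0.0001, -0.0043]
2.65 [-0.0036, -0.0002, -0.0065]
2.66 [-0.0048, -0.0003, -0.0087]
2.67 [-0.0059, -0.0003, -0.0109]
2.68 [-0.007, -0.0004, -0.0131]
2.69 [-0.0081, -0.0005, -0.0153]
```

play_rows([
  [[-0.0007, 0, -0.0011], [0, 0, 0]],
  [[-0.0012, -0.0001, -0.0022], [0, 0, 0]],
  [[-0.0018, -0.0001, -0.0033], [0, 0, 0]],
  [[-0.0024, -0.0001, -0.0043], [0, 0, 0]],
  [[-0.003, -0.0002, -0.0054], [0, 0, 0]],
  [[-0.0036, -0.0002, -0.0065], [0, 0, 0]],
  [[-0.0042, -0.0002, -0.0076], [0, 0, 0]],
  [[-0.0048, -0.0003, -0.0087], [0, 0, 0]],
  [[-0.0048, -0.0003, -0.0087], [0, 0, 0]],
])

```text
time: 38.15
tool_pos: [0.4794, -0.1291, 0.0631]
tcp_rot: [-1.223, -0.034, 0.053]
wrist_force: [-6.1, -3.5, -10.0]
width: 0.141
```

Run:
```python
from h import *
stat(); lidang();lidang('top')
```

```text
t 38.15 grip [-0.1064 -0.2078  0.081 ] phi 2.671 r 0.1025 F [-6.2669 -3.1545 -9.9527] Frad 1.1 Ftan 11.7 w 0.141
lid scene 2273 0.01 z at front 0.11455972311490593
lid top 5089 0.009 z at front 0.11473670944138324
```

play_rows([
  [[-0.0003, 0, -0.0005], [0, 0, 0]],
  [[-0.0006, 0, -0.001], [0, 0, 0]],
  [[-0.0009, 0, -0.0016], [0, 0, 0]],
  [[-0.0012, 0, -0.0022], [0, 0, 0]],
  [[-0.0012, 0, -0.0022], [0, 0, 0]],
])

```text
time: 38.88
tool_pos: [0.4792, -0.1292, 0.0626]
tcp_rot: [-1.223, -0.034, 0.053]
wrist_force: [-7.7, -3.8, -8.4]
width: 0.137
```

Run:
```python
from h import *
stat(); lidang();lidang('top')
```

```text
t 38.88 grip [-0.1066 -0.2078  0.0804] phi 2.677 r 0.1025 F [-7.8957 -3.3571 -8.3984] Frad 3.3 Ftan 11.0 w 0.137
lid scene 2236 0.001 z at front 0.11283715017830497
lid top 5101 -0.0 z at front 0.11304540271110089
```

play_rows([
  [[-0.0005, 0, -0.0011], [0, 0, 0]],
  [[-0.0011, 0, -0.0022], [0, 0, 0]],
  [[-0.0017, 0, -0.0033], [0, 0, 0]],
  [[-0.0022, 0, -0.0044], [0, 0, 0]],
  [[-0.0022, 0, -0.0044], [0, 0, 0]],
])

```text
time: 39.6
tool_pos: [0.4794, -0.1293, 0.0622]
tcp_rot: [-1.223, -0.036, 0.051]
wrist_force: [-7.1, -3.3, -1.9]
width: 0.136
```

Run:
```python
from h import *
stat(); lidang();lidang('top')
```

```text
t 39.6 grip [-0.1064 -0.2079  0.0801] phi 2.679 r 0.1021 F [-7.2872 -2.8529 -1.8599] Frad 5.7 Ftan 4.9 w 0.136
lid scene 2265 0.001 z at front 0.11284848906727839
lid top 5103 -0.001 z at front 0.1129845878080064
```

play_rows([
  [[-0.001, -0.0005, -0.0006], [0, 0, 0]],
  [[-0.002, -0.001, -0.0012], [0, 0, 0]],
  [[-0.003, -0.001, -0.0015], [0, 0, 0]],
  [[-0.004, -0.001, -0.0018], [0, 0, 0]],
  [[-0.004, -0.001, -0.0018], [0, 0, 0]],
])

```text
time: 40.33
tool_pos: [0.4794, -0.1294, 0.0622]
tcp_rot: [-1.223, -0.037, 0.048]
wrist_force: [-2.7, -0.0, -1.8]
width: 0.143
```

Run:
```python
from h import *
stat()
```

```text
t 40.33 grip [-0.1065 -0.2081  0.08  ] phi 2.68 r 0.1022 F [-2.722   0.1314 -1.7914] Frad 1.6 Ftan 2.8 w 0.143
```

play_rows([
  [[-0.0015, 0, -0.0012], [0, 0, 0]],
  [[-0.0015, 0, -0.0012], [0, 0, 0]],
  [[-0.0015, 0, -0.0012], [0, 0, 0]],
], gripper=0.5)

```text
time: 40.7
tool_pos: [0.4795, -0.1299, 0.0621]
tcp_rot: [-1.223, -0.038, 0.047]
wrist_force: [0.4, -0.1, -1.2]
width: 0.498
```

play_rows([
  [[0, -0.03, 0.06], [0, 0, 0]],
  [[0, -0.07, 0.17], [0, 0, 0]],
  [[0, -0.13, 0.3], [0, 0, 0]],
  [[0, -0.18, 0.4], [0, 0, 0]],
  [[0, -0.18, 0.4], [0, 0, 0]],
])

```text
time: 41.32
tool_pos: [0.4813, -0.2044, 0.226]
tcp_rot: [-1.228, -0.043, 0.043]
wrist_force: [0.5, -0.9, -0.3]
width: 0.5
```

Run:
```python
from h import *
print(bot.read_state()['wrist_force'])
lidang();lidang('top'); knob('top','t30.png'); snap('scene','s30.png')
```

```text
[ 0.52269993 -0.94458544 -0.32924507]
lid scene 2259 0.002 z at front 0.11293844802202499
lid top 5095 0.001 z at front 0.11313850608023329
top 119 [-0.1066 -0.1917  0.0822]
0.84 [-0.1037 -0.2049  0.0761]
```

View pics/s30.png

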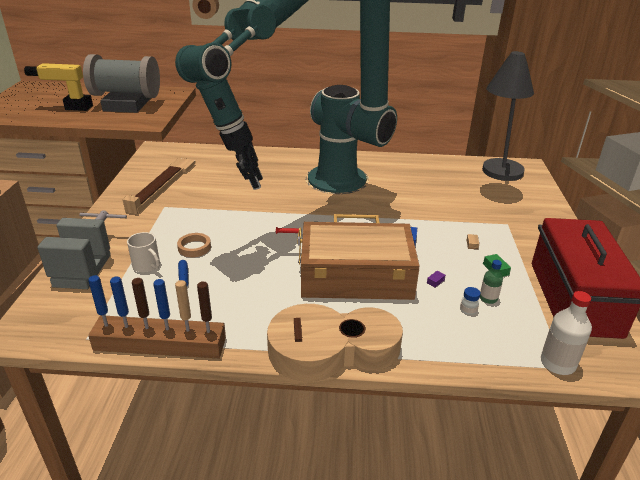

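View pics/t30.png

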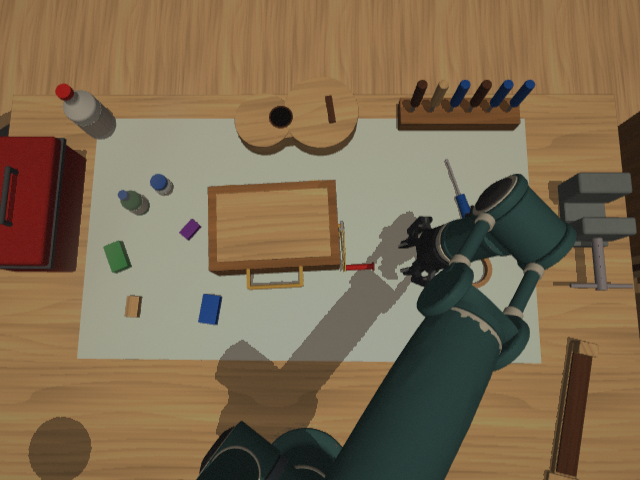

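Run:
```python
from h import *
for n in ['scene','top']:
    z=np.load('pics/%s0.npz'%n); d=z['d']; Q=(cloud(n,d)-C)@RC
    m=(d>0)&(abs(Q[...,1]-.03)<.1)&(Q[...,0]>-.06)&(Q[...,0]<.08)&(Q[...,2]>.1)&(Q[...,2]<.35)
    c=np.polyfit(Q[m][:,0],Q[m][:,2],1); print(n,-c[0],c[1]-.1*c[0])
print(bot.read_state()['joint_vel'])
print(bot.finish_job())
```

```text
scene 0.002415853006871325 0.11301522247644795
top -0.0003071650543091181 0.11306412635025004
[0.00142569 0.00147162 0.00264779 0.00056093 0.00060856 0.00030467]
the job is handed in; nothing more can be done
None
```

The job is done and handed in after about 41 s of robot time. No verdict was reported.

- **Raising the lid:** I lifted it by the bar in small, force-checked steps. The stay went over centre and the knob settled at about x = +42, z = 115 mm in the chest frame. When I backed the lid off it rested on the lock, and it stood by itself once released.
- **Block:** the larger tan block now lies flat in the front bay. The wrist depth picture put it at chest (-41, +50) mm, clear of the walls and the divider.
- **Shutting:** I folded the stay by the red knob and kept hold of it until the lid was on its rim. Forces at the knob peaked at about 12 N, and the last few millimetres took several seconds. I only let go once the load had dropped away.
- **Last checks:** the lid angle was 0.001 to 0.002 rad and its front edge at 113 mm, the same as at the start within measuring error. In the final pictures everything in view stands where it began. The arm hides most of the tape and part of the chisel in the top view, but both show in the scene view. The gripper was clear of everything.

No check failed or disagreed. I did not measure the bracket's slip directly; I relied on the force at the bar staying well under 13 N near the stop.

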